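Get the sample jar out from behind the reagent bottles and onto the balance

ROBOT

A 6-joint arm with a two-finger parallel gripper is mounted at the origin on the work surface. World frame = base frame: x ahead of the robot, y to its left, z up, the work surface at z = 0. Lengths are in m, angles in rad, forces in N, time in s.
With the tool pointing down it reaches from about 0.25 to 0.775 m from the base axis. Payload 8.9 kg.
Tool frame: the origin (TCP) lies at the centre of the arm's flange, where the gripper is bolted on; the fingertips stand 173 mm ahead of it and the grasp point (between the pads) lies 155 mm ahead of it (bot.grip_point_offset is the distance from the TCP to the grasp point, in m); z points along the fingers, y is the direction in which the jaws open and shut (so a half turn about z gives the same grasp; the last joint's range is limited). The gripper opens to 85 mm and grips with 20 to 120 N. Pads are 22 mm wide; open, the fingers measure 114 mm over their backs; the gripper's body (76 mm by 85 mm) begins 54 mm behind the grasp point. The pads swing forward as they close: fully open they stand 13 mm farther back than shut.
Start: joints at [-1.347, 0.291, -0.153, 1.127, 0, 1.431], TCP at [0.186, -0.491, 0.405] pointing down, gripper open.
Joint ranges: [-2.52, 2.52], [-0.91, 1.74], [-1.3, 1.37], [-1.96, 2.02], [-1.52, 1.47], [-3.14, 3.14]. Speed limits (rad/s): [2.22, 2.22, 2.79, 3.14, 3.14, 3.14].

INTERFACE

Orientations are given as a rotation vector (axis times angle).
In Python, from station import get_state, vision, job, bot gives the robot as it stands.
- The arm moves only by the tool jog_arm, never from a script. Its argument "steps" is a list of rows, each an object with "jaw": the opening, from 0 (shut) to 1 (fully open); "slide": the shift along the tool's x, y, z in cm, a list of three; "angular": the turn, a rotation vector about the tool's x, y, z in degrees, a list of three. A call has 1 to 12 rows; each row shifts and turns the pose as measured when the row begins, along the tool's axes as they then stand; what a row does not reach is not made up. A row lasts 1/10 s, in which the tool goes at most 50 mm and 8.59 degrees, less where a joint would pass 70% of its speed; a pose out of reach is approached as far as the arm can. A call with a gripper value outside its range is refused whole. The fingers move at their own pace and stop on an object; "newtons" is the grip in N (left out, the last holds). Time passes only in rows, so rows that do not move let the fingers close. It gives the time, the measured TCP pose, the force and the opening at its end, in the units of the state.
- get_state(): the state, without advancing time (a new reading comes with each control period).
- vision.read_camera(name): name is "scene" or "top"; returns (picture, depth): 480x640x3 uint8, red, green, blue; 480x640 float32, m along the optical axis (not along the pixel's ray), 0 where there is no reading.
- vision.calibration(name): a dict with "intrinsics" (3x3 intrinsics, pixels), "rvec" (rotation vector, rad) and "tvec" (3), from world to camera coordinates, as OpenCV has them. Camera axes: x right, y down, z forward; pixel columns grow to the right and rows downward; lengths in m; the calibration is good to about 2 mm. A picture is of the moment at which its call begins. calibration takes no time and is no camera call.
- job.sign_off(): hands the job in, once; it reports no verdict.
The state is a dict: "time_s": time; "joint_positions": joint angles; "qd": joint speeds; "tau": joint torques, N m; "ee_pos": TCP position; "orientation": TCP orientation; "force": force on the tool from outside, world axes, zero at the start; "wrist_torque": the same for the moment, N m; "opening": finger opening in m.
Only numpy, scipy, OpenCV 4.12 (cv2) and the standard library are available. Lean on these libraries where they do the work, as an engineer would, in place of code of your own. Each camera call takes 0.05 s, during which the arm holds its last target.

TASK

The green-lidded jar in the yellow tray is to go on the balance, but three tall bottles stand around it: first move all three bottles out onto the dark grey mat, leaving the jar where it is meanwhile, and stand the jar in the middle of the balance pan while they wait there. Then put the bottles back in the tray, each centred on the disc of its cap's colour. Set everything down upright without tipping anything over, and leave the white-lidded jar undisturbed.

Things in the scene. Friction and masses are not known exactly. Their poses are not given: they have to be found in the camera images.
- red_bottle_mid (a point): Centre, half-way up, of the upright bottle with the red cap: a round frosted white bottle 52 mm in diameter, 105 mm tall in all, of which the top 27 mm is the red cap (49 mm in diameter). Mass about 0.16 kg. z points up; the yaw means nothing.
- blue_bottle_mid (a point): Centre, half-way up, of the upright bottle with the blue cap: a round frosted white bottle 52 mm in diameter, 105 mm tall in all, of which the top 27 mm is the blue cap (49 mm in diameter). Mass about 0.16 kg. z points up; the yaw means nothing.
- black_bottle_mid (a point): Centre, half-way up, of the upright bottle with the black cap: a round frosted white bottle 52 mm in diameter, 105 mm tall in all, of which the top 27 mm is the black cap (49 mm in diameter). Mass about 0.16 kg. z points up; the yaw means nothing.
- red_disc: Flat red disc, 76 mm wide, 3 mm thick, fixed in the yellow tray: the red-capped bottle's place. Origin at the centre of its underside, on the tray floor; x points to the tray's back (away from the robot), y along the tray. The three discs form a V around the front of the green-lidded jar, the middle one nearest the robot, 82 mm from the others; at the start each carries one bottle, of any colour.
- blue_disc: Flat blue disc, 76 mm wide, 3 mm thick, fixed in the yellow tray: the blue-capped bottle's place. Origin at the centre of its underside, on the tray floor; x points to the tray's back (away from the robot), y along the tray. The three discs form a V around the front of the green-lidded jar, the middle one nearest the robot, 82 mm from the others; at the start each carries one bottle, of any colour.
- black_disc: Flat black disc, 76 mm wide, 3 mm thick, fixed in the yellow tray: the black-capped bottle's place. Origin at the centre of its underside, on the tray floor; x points to the tray's back (away from the robot), y along the tray. The three discs form a V around the front of the green-lidded jar, the middle one nearest the robot, 82 mm from the others; at the start each carries one bottle, of any colour.
- green_jar_mid (a point): Centre, half-way up, of the small round amber jar with the green lid: 41 mm in diameter, 45 mm tall, about 0.07 kg, standing behind the bottles, about 68 mm from the middle disc's centre and 80 mm from the others', on the floor of the yellow tray. The tray is 180 mm deep and 330 mm long, its rim 20 mm and its floor 5 mm above the bench. z up.
- white_jar_mid (a point): Centre, half-way up, of a like amber jar with a white lid (41 mm in diameter, 45 mm tall), standing loose in one of the tray's back corners; a black dropper bottle, 28 mm in diameter and 75 mm tall, stands loose in the other. It is to be left alone.
- mat: Dark grey rubber mat lying fixed on the bench to one side of the tray, 280 mm along its x axis, 150 mm along its y axis, 4 mm thick; origin at the centre of its underside, on the bench.
- pan (a point): Centre of the upper face of the balance's round steel pan, 110 mm in diameter, 62 mm above the bench, fixed and rigid. The white balance under it is 220 mm (x) by 170 mm (y), its top 45 mm above the bench, its centre 30 mm from the pan's towards -x; it stands on the other side of the tray from the mat.
Mind the look-alikes: they are no part of the job. Leave any orange look-alike of the part that bears black_bottle_mid alone.

How it is judged:
On the way, in this order (a step that is already met when the one before it is completed fails the run):
1. all three bottles stand upright and released on the grey mat, the green-lidded jar still in its place (within 30 mm) (x of red_bottle_mid in the frame of mat between -0.14 and 0.14 m and y of red_bottle_mid in the frame of mat between -0.075 and 0.075 m and z of each of red_bottle_mid, blue_bottle_mid, black_bottle_mid in the frame of mat below 0.062 m and angle between each of red_bottle_mid, blue_bottle_mid, black_bottle_mid's own z axis and vertical below 0.12 rad and linear speed of each of red_bottle, blue_bottle, black_bottle below 0.02 m/s and contact force between the fingers and red_bottle below 0.1 N and x of blue_bottle_mid in the frame of mat between -0.14 and 0.14 m and y of blue_bottle_mid in the frame of mat between -0.075 and 0.075 m and contact force between the fingers and blue_bottle below 0.1 N and x of black_bottle_mid in the frame of mat between -0.14 and 0.14 m and y of black_bottle_mid in the frame of mat between -0.075 and 0.075 m and contact force between the fingers and black_bottle below 0.1 N and distance of green_jar_mid from where it was at the start of the episode below 0.03 m), for 0.2 s.
2. the green-lidded jar stands released in the middle of the balance pan, the three bottles still on the mat (horizontal distance between green_jar_mid and pan below 0.02 m and z of green_jar_mid in the frame of pan between 0.016 and 0.029 m and angle between each of green_jar_mid, red_bottle_mid, blue_bottle_mid, black_bottle_mid's own z axis and vertical below 0.12 rad and linear speed of each of green_jar, red_bottle, blue_bottle, black_bottle below 0.02 m/s and contact force between the fingers and green_jar below 0.1 N and x of red_bottle_mid in the frame of mat between -0.14 and 0.14 m and y of red_bottle_mid in the frame of mat between -0.075 and 0.075 m and z of each of red_bottle_mid, blue_bottle_mid, black_bottle_mid in the frame of mat below 0.062 m and contact force between the fingers and red_bottle below 0.1 N and x of blue_bottle_mid in the frame of mat between -0.14 and 0.14 m and y of blue_bottle_mid in the frame of mat between -0.075 and 0.075 m and contact force between the fingers and blue_bottle below 0.1 N and x of black_bottle_mid in the frame of mat between -0.14 and 0.14 m and y of black_bottle_mid in the frame of mat between -0.075 and 0.075 m and contact force between the fingers and black_bottle below 0.1 N), for 0.2 s.
At the end, for the whole second after the job is handed in: The green-lidded jar stands upright (within 0.12 rad), at rest, within 20 mm of the middle of the balance pan; each bottle stands upright (within 0.12 rad), at rest, within 13 mm of the centre of the disc of its cap's colour; all are released (horizontal distance between green_jar_mid and pan below 0.02 m and z of green_jar_mid in the frame of pan between 0.016 and 0.029 m and angle between each of green_jar_mid, red_bottle_mid, blue_bottle_mid, black_bottle_mid's own z axis and vertical below 0.12 rad and linear speed of each of green_jar, red_bottle, blue_bottle, black_bottle below 0.02 m/s and contact force between the fingers and green_jar below 0.1 N and horizontal distance between red_bottle_mid and red_disc below 0.013 m and z of red_bottle_mid in the frame of red_disc below 0.061 m and contact force between the fingers and red_bottle below 0.1 N and horizontal distance between blue_bottle_mid and blue_disc below 0.013 m and z of blue_bottle_mid in the frame of blue_disc below 0.061 m and contact force between the fingers and blue_bottle below 0.1 N and horizontal distance between black_bottle_mid and black_disc below 0.013 m and z of black_bottle_mid in the frame of black_disc below 0.061 m and contact force between the fingers and black_bottle below 0.1 N); the robot touches nothing.
It fails at once if the white-lidded jar is moved by more than 20 mm or tipped (distance of white_jar_mid from where it was at the start of the episode above 0.02 m or angle between white_jar_mid's own z axis and vertical above 0.5 rad).
It fails at once if a bottle or the green-lidded jar is tipped over (by more than 0.6 rad) (angle between any of red_bottle_mid, blue_bottle_mid, black_bottle_mid, green_jar_mid's own z axis and vertical above 0.6 rad).
It also fails if it takes over 144 s, if anything falls off the work surface, if the arm or the gripper's body presses on something with over 40 N, if the wrist force passes 120 N, or if a joint passes its speed limit or range.

## Working session

There is one attempt and no reset: what is moved stays moved. The work goes in short steps, Python scripts to look and compute and a tool call to move; the robot and the scene stay as the last step left them, time stands still between calls to the robot, and variables do not carry over. Pictures are saved under pics/ and viewed, and the job is handed in when it is done.

Besides the shell and the picture viewer there is one more tool, called in YAML: its name, and indented under it one key for each argument. jog_arm: Moves the arm, as the interface text tells. Its arguments: {"type":"object","properties":{"steps":{"type":"array","items":{"type":"object","properties":{"jaw":{"type":"number"},"slide":{"type":"array","items":{"type":"number"}},"angular":{"type":"array","items":{"type":"number"}}}}},"newtons":{"type":"number"}},"required":["steps"]}

```bash
ls; mkdir -p pics; python3 - <<'E'
from station import get_state, vision, job, bot
import cv2,numpy as np
print(get_state()); print(bot.grip_point_offset)
for n in ("scene","top"):
    p,d=vision.read_camera(n); c=vision.calibration(n)
    print(n,c)
    cv2.imwrite(f"pics/{n}0.png",p[:,:,::-1]); np.save(f"{n}0d.npy",d); np.save(f"{n}0p.npy",p)
E
```

```text
pics
{'time_s': 0.0, 'joint_positions': array([-1.34729250e+00,  2.91268727e-01, -1.54133270e-01,  1.12669280e+00,
        2.62743407e-05,  1.43148676e+00]), 'qd': array([ 0.00079086,  0.00128472,  0.00117219, -0.00163631, -0.00089731,
       -0.00075435]), 'tau': array([ 2.75582177e-03, -5.37141109e+01,  3.31376481e+01,  1.58950413e-02,
        7.87220870e-05,  9.24546626e-07]), 'ee_pos': array([ 0.18627999, -0.49061046,  0.40413557]), 'orientation': array([-3.08876477e+00, -5.66551022e-01,  4.45836901e-05]), 'force': array([-0.50398845,  0.29106578, -0.39215664]), 'wrist_torque': array([ 0.03533142,  0.02270765, -0.02831686]), 'opening': 0.08518278861183251}
0.1547
scene {'intrinsics': array([[519.51688717,   0.        , 315.29829012],
       [  0.        , 519.51688717, 237.50325961],
       [  0.        ,   0.        ,   1.        ]]), 'rvec': array([ 1.04752397,  2.40094365, -1.01224322]), 'tvec': array([ 0.34125205, -0.19162804,  1.26168482])}
top {'intrinsics': array([[559.05219198,   0.        , 317.03521527],
       [  0.        , 559.05219198, 242.99871318],
       [  0.        ,   0.        ,   1.        ]]), 'rvec': array([ 2.14258895, -2.19902138,  0.10315143]), 'tvec': array([0.02067647, 0.50246233, 1.13419089])}
```

View pics/scene0.png

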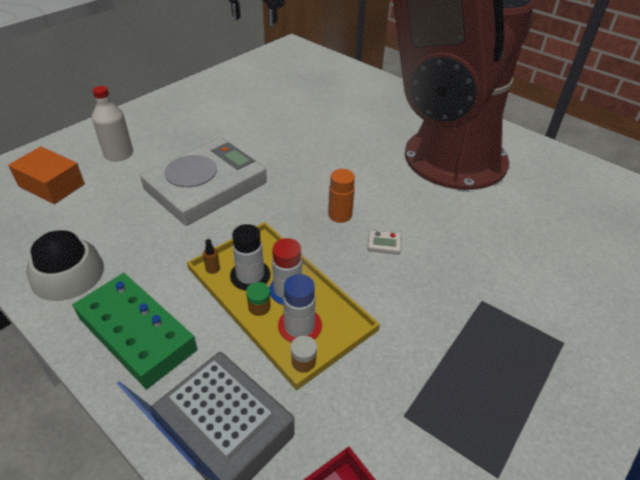

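View pics/top0.png

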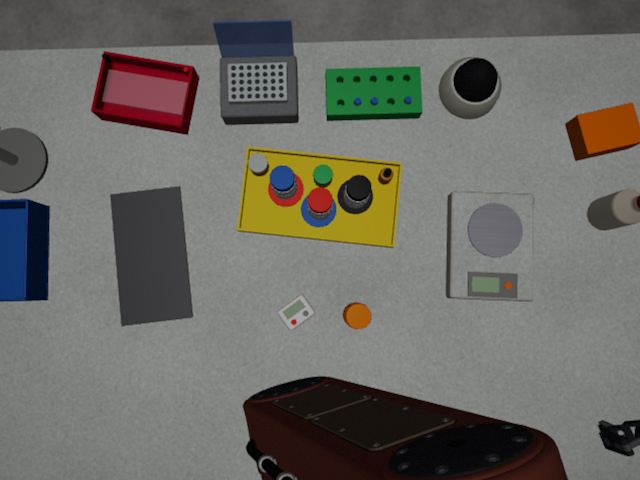

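```bash
cat > h.py <<'E'
import cv2,numpy as np
from station import get_state, vision, job, bot
from scipy.optimize import least_squares
def cloud(n,p=None,d=None):
    if p is None: p,d=vision.read_camera(n)
    c=vision.calibration(n);K=c["intrinsics"];R=cv2.Rodrigues(c["rvec"])[0];t=np.array(c["tvec"]).ravel()
    v,u=np.mgrid[0:480,0:640]
    X=np.stack([(u-K[0,2])/K[0,0]*d,(v-K[1,2])/K[1,1]*d,d],-1)
    W=(X-t)@R
    W[d==0]=np.nan
    return p,W
def masks(p):
    h=cv2.cvtColor(p,cv2.COLOR_RGB2HSV).astype(int);H,S,V=h[...,0],h[...,1],h[...,2]
    return dict(red=((H<5)|(H>172))&(S>150)&(V>80),blue=(H>105)&(H<125)&(S>120)&(V>50),green=(H>60)&(H<85)&(S>120)&(V>50),
      yellow=(H>20)&(H<30)&(S>150),orange=(H>5)&(H<17)&(S>170)&(V>120),black=(V<55)&(S<110),white=(S<60)&(V>130),mat=(V<90)&(S<60)&(V>35))
def rob_circle(xy,r):
    # boundary points by hull, fit centre w/ known radius
    hull=cv2.convexHull(xy.astype(np.float32)).reshape(-1,2)
    c0=xy.mean(0)
    s=least_squares(lambda c:np.hypot(*(hull-c).T)-r,c0,loss='soft_l1',f_scale=.002)
    f=least_squares(lambda c:np.hypot(*(hull-c[:2]).T)-c[2],[*c0,r],loss='soft_l1',f_scale=.002)
    return s.x,f.x
E
python3 - <<'E'
from h import *
for n in("top","scene"):
    p,W=cloud(n,np.load(n+"0p.npy"),np.load(n+"0d.npy"));m=masks(p);x,y,z=W[...,0],W[...,1],W[...,2]
    roi=(x>.25)&(x<.75)&(y>-.25)&(y<.25)
    def rep(name,mk,zlo,zhi,r):
        k=mk&roi&(z>zlo)&(z<zhi)
        nc,lab,st,ce=cv2.connectedComponentsWithStats(k.astype(np.uint8))
        if nc<2: print(n,name,"none");return
        for i in np.argsort(-st[1:,4])[:2]+1:
            if st[i,4]<15: continue
            q=lab==i;pt=W[q][:,:2]
            s,f=rob_circle(pt,r);print(n,name,st[i,4],"px",ce[i].round(),"mean",pt.mean(0).round(4),"z",np.nanmedian(z[q]).round(4),"fit",s.round(4),f.round(4))
    for c in("red","blue","black"): rep(c+" cap",m[c],.1,.13,.0245)
    rep("green",m["green"],.043,.06,.0205)
    rep("white",m["white"],.043,.06,.0205)
    rep("orange",m["orange"],.09,.14,.0245)
    rep("drop",m["black"],.06,.09,.0245)
    for c in("red","blue","black"): rep(c+" disc",m[c],-.005,.02,.038)
    k=m["yellow"]&roi
    pt=W[k];print("tray",cv2.minAreaRect(pt[:,:2].astype(np.float32)))
    k=(z<.02)&(z>-.02)&m["mat"]&(x>.2)&(x<.7)&(y>.15)&(y<.6)
    nc,lab,st,ce=cv2.connectedComponentsWithStats(k.astype(np.uint8));i=1+np.argmax(st[1:,4])
    print("mat",cv2.minAreaRect(W[lab==i][:,:2].astype(np.float32)),np.median(z[lab==i]))
    k=(z<.075)&(z>.056)&(x>.3)&(x<.75)&(y<-.15)&(y>-.5)
    nc,lab,st,ce=cv2.connectedComponentsWithStats(k.astype(np.uint8));i=1+np.argmax(st[1:,4])
    print("pan",rob_circle(W[lab==i][:,:2],.055),W[lab==i].mean(0),st[i])
    k=(z<.055)&(z>.04)&(x>.3)&(x<.75)&(y<-.15)&(y>-.5)
    nc,lab,st,ce=cv2.connectedComponentsWithStats(k.astype(np.uint8));i=1+np.argmax(st[1:,4])
    print("bal",cv2.minAreaRect(W[lab==i][:,:2].astype(np.float32)),st[i])
p=np.load("top0p.npy");cv2.imwrite("pics/crop.png",cv2.resize(p[140:340,230:410,::-1],None,fx=3,fy=3,interpolation=cv2.INTER_CUBIC)) 
E
```

```text
top red cap 462 px [320. 200.] mean [5.783e-01 1.000e-04] z 0.1129 fit [ 5.791e-01 -3.000e-04] [ 0.5788 -0.      0.0231]
top blue cap 459 px [282. 178.] mean [0.6231 0.0723] z 0.1128 fit [0.6238 0.0722] [0.6236 0.0723 0.023 ]
top black cap 462 px [359. 187.] mean [ 0.6002 -0.0755] z 0.1129 fit [ 0.6014 -0.0755] [ 0.6009 -0.0756  0.0229]
top green 272 px [323. 174.] mean [ 0.6418 -0.0076] z 0.0502 fit [ 0.6428 -0.0082] [ 0.6421 -0.0078  0.0187]
top white 253 px [257. 162.] mean [0.6709 0.126 ] z 0.0503 fit [0.6716 0.1266] [0.6708 0.126  0.0186]
top orange 484 px [358. 316.] mean [ 0.3541 -0.0669] z 0.1048 fit [ 0.3546 -0.0673] [ 0.3543 -0.067   0.0232]
top drop 32 px [387. 172.] mean [ 0.6373 -0.137 ] z 0.0723 fit [ 0.6197 -0.1203] [ 0.6389 -0.1373  0.0056]
top red disc 330 px [288. 195.] mean [0.6078 0.0674] z 0.0084 fit [0.6236 0.0722] [0.6217 0.0715 0.036 ]
top red disc 15 px [294. 322.] mean [0.3424 0.0597] z 0.0181 fit [0.3579 0.0258] [0.3422 0.0597 0.0042]
top blue disc 348 px [316. 216.] mean [0.5624 0.008 ] z 0.0077 fit [0.5779 0.0026] [0.5765 0.0032 0.0364]
top black disc 325
[... 1793 characters left out ...]
8 fit [ 0.5998 -0.0765] [ 0.6069 -0.0799  0.031 ]
scene black disc 88 px [265. 274.] mean [ 0.5831 -0.056 ] z 0.0086 fit [ 0.6037 -0.081 ] [ 0.592  -0.0692  0.0238]
tray ((0.6027804017066956, -0.002171844244003296), (0.33228355646133423, 0.18013858795166016), 82.30016326904297)
mat ((0.48912161588668823, 0.3564302325248718), (0.28070545196533203, 0.14886970818042755), 5.364006042480469) 0.004195116220292853
pan (array([ 0.51673003, -0.3519427 ]), array([ 0.51670868, -0.35196381,  0.05510479])) [ 0.51877763 -0.34917837  0.06239954] [ 165  155   52   32 1324]
bal ((0.4880954623222351, -0.350456178188324), (0.17514412105083466, 0.21897901594638824), 86.02986907958984) [ 140  138  126   75 3487]
```

View pics/crop.png

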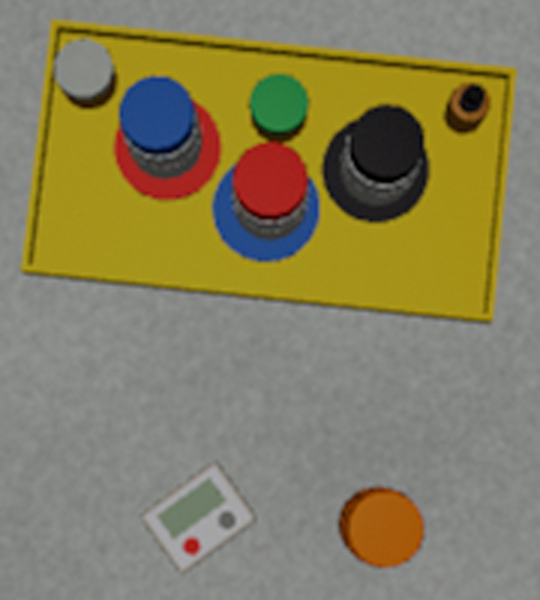

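```bash
cat > go.py <<'E'
import sys,numpy as np,cv2
from station import get_state
# usage: go.py x y z  -> slide in cm and turn in deg to reach TCP pose w/ tool y=+x world, tool x=+y, z down
s=get_state();R=cv2.Rodrigues(np.array(s["orientation"]))[0]
Rt=np.array([[0,1,0],[1,0,0],[0,0,-1.]])
t=np.array(list(map(float,sys.argv[1:4])))
print("t",round(s["time_s"],2),"pos",s["ee_pos"].round(4),"open",round(s["opening"],4),"F",s["force"].round(1))
print("slide cm",((t-s["ee_pos"])@R*100).round(2),"turn deg",np.degrees(cv2.Rodrigues(R.T@Rt)[0].ravel()).round(2),"j",s["joint_positions"].round(2))
E
python3 go.py .58 0 .39
```

```text
t 0.1 pos [ 0.1863 -0.4906  0.4042] open 0.0853 F [-0.1 -0.4 -0.3]
slide cm [ 54.22 -31.9    1.46] turn deg [-5.000e-02 -5.000e-02 -6.921e+01] j [-1.35  0.29 -0.15  1.13 -0.    1.43]
```

jog_arm:
  steps:
    - {"jaw": 1, "slide": [0, 0, 0], "angular": [0, 0, -8]}
    - {"jaw": 1, "slide": [0, 0, 0], "angular": [0, 0, -8]}
    - {"jaw": 1, "slide": [0, 0, 0], "angular": [0, 0, -8]}

```text
time_s: 0.4
ee_pos: [0.1862, -0.4903, 0.4031]
orientation: [-2.894, -1.213, -0.001]
force: [-0.7, -0.0, 0.3]
opening: 0.0854
```

```bash
python3 go.py .58 0 .39
```

```text
t 0.4 pos [ 0.1862 -0.4903  0.4031] open 0.0854 F [-0.7 -0.   0.3]
slide cm [62.56 -6.3   1.45] turn deg [ -0.12  -0.17 -44.52] j [-1.35  0.29 -0.16  1.13 -0.    1.  ]
```

jog_arm:
  steps:
    - {"jaw": 1, "angular": [0, 0, -7.4]}
    - {"jaw": 1, "angular": [0, 0, -7.4]}
    - {"jaw": 1, "angular": [0, 0, -7.4]}
    - {"jaw": 1, "angular": [0, 0, -7.4]}
    - {"jaw": 1, "angular": [0, 0, -7.4]}
    - {"jaw": 1, "angular": [0, 0, -7.2]}
    - {"jaw": 1, "slide": [4, 3, 0]}
    - {"jaw": 1, "slide": [4, 3, 0]}
    - {"jaw": 1, "slide": [4, 3, 0]}
    - {"jaw": 1, "slide": [4, 3, 0]}

```text
invalid input
```

```bash
python3 go.py .58 0 .39
```

```text
t 0.4 pos [ 0.1862 -0.4903  0.4031] open 0.0854 F [-0.7 -0.   0.3]
slide cm [62.56 -6.3   1.45] turn deg [ -0.12  -0.17 -44.52] j [-1.35  0.29 -0.16  1.13 -0.    1.  ]
```

All fields are required; resending.

jog_arm:
  steps:
    - {"jaw": 1, "slide": [0, 0, 0], "angular": [0, 0, -7.4]}
    - {"jaw": 1, "slide": [0, 0, 0], "angular": [0, 0, -7.4]}
    - {"jaw": 1, "slide": [0, 0, 0], "angular": [0, 0, -7.4]}
    - {"jaw": 1, "slide": [0, 0, 0], "angular": [0, 0, -7.4]}
    - {"jaw": 1, "slide": [0, 0, 0], "angular": [0, 0, -7.4]}
    - {"jaw": 1, "slide": [0, 0, 0], "angular": [0, 0, -7.2]}
    - {"jaw": 1, "slide": [3.5, 3, 0], "angular": [0, 0, 0]}
    - {"jaw": 1, "slide": [3.5, 3, 0], "angular": [0, 0, 0]}
    - {"jaw": 1, "slide": [3.5, 3, 0], "angular": [0, 0, 0]}
    - {"jaw": 1, "slide": [3.5, 3, 0], "angular": [0, 0, 0]}

```text
time_s: 1.4
ee_pos: [0.3017, -0.3453, 0.4]
orientation: [-2.187, -2.244, -0.007]
force: [0.7, -0.2, 0.1]
opening: 0.0855
```

```bash
python3 go.py .58 0 .39
```

```text
t 1.4 pos [ 0.3017 -0.3453  0.4   ] open 0.0855 F [ 0.7 -0.2  0.1]
slide cm [33.79 28.72  1.22] turn deg [-0.17 -0.51  1.49] j [-1.01  0.17 -0.32  1.09  0.    0.53]
```

jog_arm:
  steps:
    - {"jaw": 1, "slide": [3.5, 3, 0.1], "angular": [0, 0, 0.2]}
    - {"jaw": 1, "slide": [3.5, 3, 0.1], "angular": [0, 0, 0.2]}
    - {"jaw": 1, "slide": [3.5, 3, 0.1], "angular": [0, 0, 0.2]}
    - {"jaw": 1, "slide": [3.5, 3, 0.1], "angular": [0, 0, 0.2]}
    - {"jaw": 1, "slide": [3.5, 3, 0.1], "angular": [0, 0, 0.2]}
    - {"jaw": 1, "slide": [3.5, 3, 0.1], "angular": [0, 0, 0.2]}
    - {"jaw": 1, "slide": [3.5, 3, 0.1], "angular": [0, 0, 0.2]}
    - {"jaw": 1, "slide": [3.5, 3, 0.1], "angular": [0, 0, 0.1]}
    - {"jaw": 1, "slide": [3.5, 3, 0.1], "angular": [0, 0, 0]}

```text
time_s: 2.3
ee_pos: [0.5756, -0.0111, 0.3915]
orientation: [-2.217, -2.212, -0.005]
force: [1.3, -2.3, -0.0]
opening: 0.0853
```

```bash
python3 go.py .58 -0.001 .39
```

```text
t 2.3 pos [ 0.5756 -0.0111  0.3915] open 0.0853 F [ 1.3 -2.3 -0. ]
slide cm [1.01 0.44 0.16] turn deg [-0.26 -0.51 -0.13] j [-0.15  0.4  -0.03  1.15  0.01  1.42]
```

jog_arm:
  steps:
    - {"jaw": 1, "slide": [0.6, 0.3, 0.2], "angular": [-0.2, -0.5, 0]}
    - {"jaw": 1, "slide": [0, 0, 0], "angular": [0, 0, 0]}

```text
time_s: 2.5
ee_pos: [0.581, -0.0003, 0.3878]
orientation: [-2.216, -2.224, 0.001]
force: [0.0, -0.5, -1.2]
opening: 0.0854
```

```bash
python3 go.py .58 -0.001 .25
```

```text
t 2.5 pos [ 5.810e-01 -3.000e-04  3.878e-01] open 0.0854 F [ 0.  -0.5 -1.2]
slide cm [-0.09 -0.08 13.78] turn deg [-0.11 -0.06  0.21] j [-0.13  0.41 -0.03  1.14  0.    1.44]
```

jog_arm:
  steps:
    - {"jaw": 1, "slide": [-0.1, -0.1, 2.5], "angular": [0, 0, 0]}
    - {"jaw": 1, "slide": [0, 0, 2.5], "angular": [0, 0, 0]}
    - {"jaw": 1, "slide": [0, 0, 2.5], "angular": [0, 0, 0]}
    - {"jaw": 1, "slide": [0, 0, 2.5], "angular": [0, 0, 0]}
    - {"jaw": 1, "slide": [0, 0, 2], "angular": [0, 0, 0]}
    - {"jaw": 1, "slide": [0, 0, 1], "angular": [0, 0, 0]}
    - {"jaw": 1, "slide": [0, 0, 0], "angular": [0, 0, 0]}

```text
time_s: 3.2
ee_pos: [0.5755, -0.0077, 0.2543]
orientation: [-2.222, -2.217, 0.004]
force: [0.1, -0.0, -1.0]
opening: 0.0853
```

```bash
python3 go.py .58 -0.001 .25; python3 -c "
from h import *
p,d=vision.read_camera('scene');cv2.imwrite('pics/g1.png',cv2.resize(p[130:400,150:450,::-1],None,fx=2.2,fy=2.2))"
```

```text
t 3.2 pos [ 0.5755 -0.0077  0.2543] open 0.0853 F [ 0.1 -0.  -1. ]
slide cm [0.67 0.45 0.43] turn deg [-0.23 -0.02 -0.13] j [-0.14  0.51 -0.24  0.83 -0.    1.43]
```

View pics/g1.png

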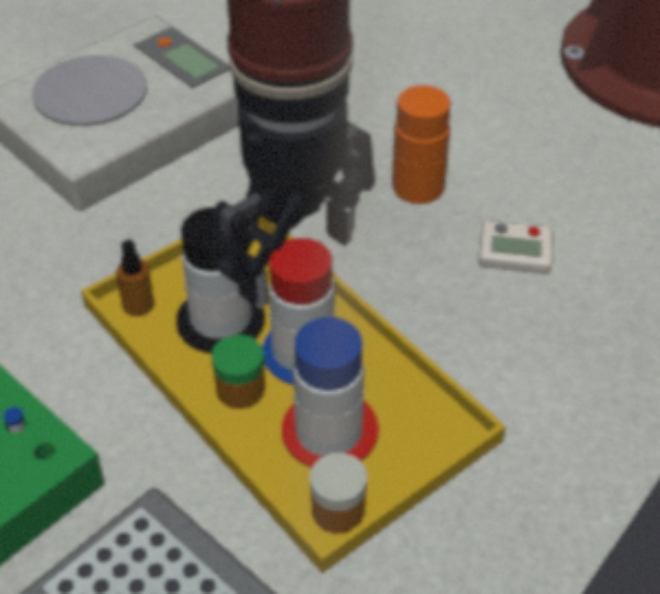

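jog_arm:
  steps:
    - {"jaw": 1, "slide": [0.7, 0.4, 0.4], "angular": [-0.2, 0, 0]}
    - {"jaw": 1, "slide": [0, 0, 0], "angular": [0, 0, 0]}

```text
time_s: 3.45
ee_pos: [0.5807, -0.0009, 0.2528]
orientation: [2.223, 2.216, 0.004]
force: [0.0, -0.9, -0.2]
opening: 0.0858
```

```bash
python3 go.py .58 -0.001 .25
```

```text
t 3.45 pos [ 0.5807 -0.0009  0.2528] open 0.0858 F [ 0.  -0.9 -0.2]
slide cm [-0.01 -0.07  0.28] turn deg [ 0.2   0.   -0.19] j [-0.13  0.52 -0.23  0.82  0.    1.45]
```

jog_arm:
  newtons: 35
  steps:
    - {"jaw": 0, "slide": [0, 0, 0.2], "angular": [0, 0, 0]}
    - {"jaw": 0, "slide": [0, 0, 0], "angular": [0, 0, 0]}
    - {"jaw": 0, "slide": [0, 0, 0], "angular": [0, 0, 0]}
    - {"jaw": 0, "slide": [0, 0, 0], "angular": [0, 0, 0]}
    - {"jaw": 0, "slide": [0, 0, 0], "angular": [0, 0, 0]}
    - {"jaw": 0, "slide": [0, 0, 0], "angular": [0, 0, 0]}
    - {"jaw": 0, "slide": [0, 0, 0], "angular": [0, 0, 0]}
    - {"jaw": 0, "slide": [0, 0, 0], "angular": [0, 0, 0]}

```text
time_s: 4.25
ee_pos: [0.5813, -0.0005, 0.2526]
orientation: [2.221, 2.216, 0.006]
force: [-0.4, 0.2, -0.2]
opening: 0.0503
```

```bash
python3 go.py .58 -0.001 .39;python3 -c "
from h import *
p,d=vision.read_camera('scene');cv2.imwrite('pics/g2.png',cv2.resize(p[130:400,150:450,::-1],None,fx=2.2,fy=2.2))"
```

```text
t 4.25 pos [ 5.813e-01 -5.000e-04  2.526e-01] open 0.0503 F [-0.4  0.2 -0.2]
slide cm [ -0.06  -0.05 -13.74] turn deg [ 0.35  0.03 -0.12] j [-0.13  0.52 -0.23  0.82  0.    1.45]
```

View pics/g2.png

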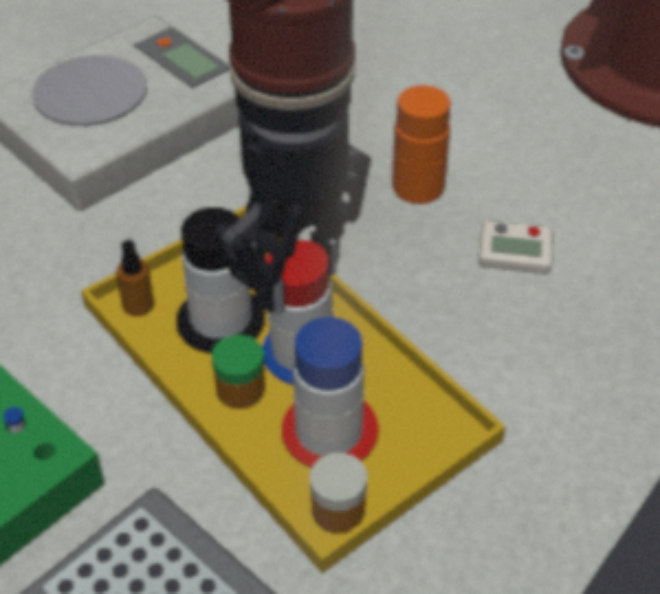

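jog_arm:
  steps:
    - {"jaw": 0, "slide": [0, 0, -1], "angular": [0, 0, 0]}
    - {"jaw": 0, "slide": [0, 0, -2], "angular": [0, 0, 0]}
    - {"jaw": 0, "slide": [0, 0, -2.5], "angular": [0, 0, 0]}
    - {"jaw": 0, "slide": [0, 0, -2.5], "angular": [0, 0, 0]}
    - {"jaw": 0, "slide": [0, 0, -2.5], "angular": [0, 0, 0]}
    - {"jaw": 0, "slide": [0, 0, -2.5], "angular": [0, 0, 0]}
    - {"jaw": 0, "slide": [0, 0, -1.5], "angular": [0, 0, 0]}

```text
time_s: 5.0
ee_pos: [0.5791, -0.0003, 0.4041]
orientation: [2.223, 2.218, 0.002]
force: [0.5, -0.7, -2.2]
opening: 0.0505
```

```bash
python3 go.py .586 .397 .39
```

```text
t 5.0 pos [ 5.791e-01 -3.000e-04  4.041e-01] open 0.0505 F [ 0.5 -0.7 -2.2]
slide cm [39.73  0.6   1.41] turn deg [ 0.09 -0.   -0.13] j [-0.13  0.39 -0.01  1.17  0.    1.45]
```

Lifted (wrist load ~-2 N). Over to the mat.

jog_arm:
  steps:
    - {"jaw": 0, "slide": [2, 0, 0], "angular": [0, 0, 0]}
    - {"jaw": 0, "slide": [3.5, 0, 0], "angular": [0, 0, 0]}
    - {"jaw": 0, "slide": [4, 0, 0], "angular": [0, 0, 0]}
    - {"jaw": 0, "slide": [4, 0, 0], "angular": [0, 0, 0]}
    - {"jaw": 0, "slide": [4, 0, 0], "angular": [0, 0, 0]}
    - {"jaw": 0, "slide": [4, 0, 0], "angular": [0, 0, 0]}
    - {"jaw": 0, "slide": [4, 0, 0], "angular": [0, 0, 0]}
    - {"jaw": 0, "slide": [4, 0, 0], "angular": [0, 0, 0]}
    - {"jaw": 0, "slide": [4, 0, 0], "angular": [0, 0, 0]}
    - {"jaw": 0, "slide": [3, 0, 0], "angular": [0, 0, 0]}
    - {"jaw": 0, "slide": [1.5, 0, 0], "angular": [0, 0, 0]}

```text
time_s: 6.1
ee_pos: [0.5802, 0.3917, 0.4155]
orientation: [2.224, 2.206, 0.015]
force: [0.2, -0.6, -2.1]
opening: 0.0503
```

```bash
python3 go.py .586 .397 .39
```

```text
t 6.1 pos [0.5802 0.3917 0.4155] open 0.0503 F [ 0.2 -0.6 -2.1]
slide cm [0.54 0.54 2.56] turn deg [ 0.78  0.   -0.47] j [ 0.49  0.64  0.43  1.35 -0.01  2.07]
```

jog_arm:
  steps:
    - {"jaw": 0, "slide": [0.5, 0.5, 2.5], "angular": [0.7, 0, -0.5]}
    - {"jaw": 0, "slide": [0, 0, 2.5], "angular": [0, 0, 0]}
    - {"jaw": 0, "slide": [0, 0, 3], "angular": [0, 0, 0]}
    - {"jaw": 0, "slide": [0, 0, 3], "angular": [0, 0, 0]}
    - {"jaw": 0, "slide": [0, 0, 2], "angular": [0, 0, 0]}
    - {"jaw": 0, "slide": [0, 0, 1], "angular": [0, 0, 0]}
    - {"jaw": 0, "slide": [0, 0, 0], "angular": [0, 0, 0]}

```text
time_s: 6.8
ee_pos: [0.5851, 0.3965, 0.266]
orientation: [-2.216, -2.225, 0.006]
force: [-1.0, -0.3, -1.7]
opening: 0.0499
```

```bash
python3 go.py .586 .397 .2495
```

```text
t 6.8 pos [0.5851 0.3965 0.266 ] open 0.0499 F [-1.  -0.3 -1.7]
slide cm [0.05 0.1  1.65] turn deg [-0.22  0.1   0.24] j [0.49 0.73 0.21 1.05 0.   2.06]
```

jog_arm:
  steps:
    - {"jaw": 0, "slide": [0, 0.1, 0.8], "angular": [-0.2, 0, 0.2]}
    - {"jaw": 0, "slide": [0, 0, 0.5], "angular": [0, 0, 0]}
    - {"jaw": 0, "slide": [0, 0, 0.3], "angular": [0, 0, 0]}
    - {"jaw": 0, "slide": [0, 0, 0.1], "angular": [0, 0, 0]}
    - {"jaw": 0, "slide": [0, 0, 0], "angular": [0, 0, 0]}

```text
time_s: 7.3
ee_pos: [0.5875, 0.3964, 0.2509]
orientation: [2.22, 2.22, 0.005]
force: [0.3, -0.0, -1.7]
opening: 0.0501
```

```bash
python3 go.py .586 .397 .2486
```

```text
t 7.3 pos [0.5875 0.3964 0.2509] open 0.0501 F [ 0.3 -0.  -1.7]
slide cm [ 0.06 -0.16  0.23] turn deg [ 0.23 -0.02 -0.  ] j [ 0.49  0.74  0.19  1.01 -0.    2.06]
```

jog_arm:
  steps:
    - {"jaw": 0, "slide": [0, 0, 0.3], "angular": [0.2, 0, 0]}
    - {"jaw": 0, "slide": [0, 0, 0.1], "angular": [0, 0, 0]}
    - {"jaw": 0, "slide": [0, 0, 0], "angular": [0, 0, 0]}

```text
time_s: 7.6
ee_pos: [0.5878, 0.3969, 0.2489]
orientation: [2.221, 2.222, 0.005]
force: [-0.2, 0.0, -1.2]
opening: 0.05
```

```bash
python3 go.py .586 .397 .2486
```

```text
t 7.6 pos [0.5878 0.3969 0.2489] open 0.05 F [-0.2  0.  -1.2]
slide cm [ 0.01 -0.18  0.03] turn deg [ 0.13 -0.12  0.02] j [0.49 0.75 0.19 1.01 0.   2.06]
```

jog_arm:
  steps:
    - {"jaw": 0, "slide": [0, 0, 0.15], "angular": [0, 0, 0]}
    - {"jaw": 0, "slide": [0, 0, 0.1], "angular": [0, 0, 0]}

```text
time_s: 7.8
ee_pos: [0.5878, 0.3973, 0.2484]
orientation: [2.221, 2.222, 0.008]
force: [-4.6, -1.9, 9.1]
opening: 0.0503
```

```bash
python3 go.py .586 .397 .2486
```

```text
t 7.8 pos [0.5878 0.3973 0.2484] open 0.0503 F [-4.6 -1.9  9.1]
slide cm [-0.03 -0.18 -0.02] turn deg [ 0.21 -0.2   0.04] j [0.49 0.75 0.19 1.01 0.   2.06]
```

Contact. Release gently, then raise.

jog_arm:
  steps:
    - {"jaw": 0.7, "slide": [0, 0, 0], "angular": [0, 0, 0]}
    - {"jaw": 0.85, "slide": [0, 0, 0], "angular": [0, 0, 0]}
    - {"jaw": 1, "slide": [0, 0, 0], "angular": [0, 0, 0]}
    - {"jaw": 1, "slide": [0, 0, 0], "angular": [0, 0, 0]}
    - {"jaw": 1, "slide": [0, 0, -1], "angular": [0, 0, 0]}
    - {"jaw": 1, "slide": [0, 0, -2.5], "angular": [0, 0, 0]}
    - {"jaw": 1, "slide": [0, 0, -3], "angular": [0, 0, 0]}
    - {"jaw": 1, "slide": [0, 0, -3], "angular": [0, 0, 0]}
    - {"jaw": 1, "slide": [0, 0, -2], "angular": [0, 0, 0]}

```text
time_s: 8.7
ee_pos: [0.5867, 0.3963, 0.366]
orientation: [-2.22, -2.221, -0.0]
force: [0.7, -0.3, -0.1]
opening: 0.085
```

```bash
python3 go.py .625 .072 .38; python3 -c "
from h import *
p,d=vision.read_camera('scene');cv2.imwrite('pics/g3.png',p[:,:,::-1])"
```

```text
t 8.7 pos [0.5867 0.3963 0.366 ] open 0.085 F [ 0.7 -0.3 -0.1]
slide cm [-32.43   3.81  -1.43] turn deg [-0.05 -0.05  0.03] j [0.49 0.68 0.37 1.26 0.   2.06]
```

View pics/g3.png

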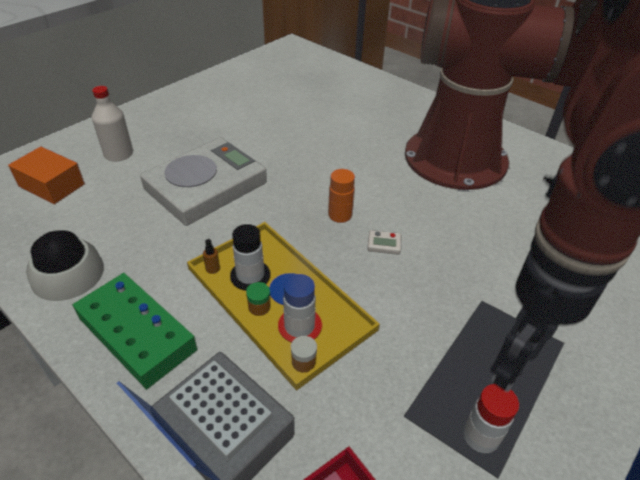

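jog_arm:
  steps:
    - {"jaw": 1, "slide": [-2, 0.4, 0], "angular": [0, 0, 0]}
    - {"jaw": 1, "slide": [-4, 0.4, 0], "angular": [0, 0, 0]}
    - {"jaw": 1, "slide": [-4, 0.4, 0], "angular": [0, 0, 0]}
    - {"jaw": 1, "slide": [-4, 0.4, 0], "angular": [0, 0, 0]}
    - {"jaw": 1, "slide": [-4, 0.4, 0], "angular": [0, 0, 0]}
    - {"jaw": 1, "slide": [-4, 0.4, 0], "angular": [0, 0, 0]}
    - {"jaw": 1, "slide": [-4, 0.4, 0], "angular": [0, 0, 0]}
    - {"jaw": 1, "slide": [-3, 0.4, 0], "angular": [0, 0, 0]}
    - {"jaw": 1, "slide": [-2, 0.4, 0], "angular": [0, 0, 0]}

```text
time_s: 9.65
ee_pos: [0.623, 0.0722, 0.3717]
orientation: [2.216, 2.223, 0.012]
force: [-0.1, 0.6, 0.7]
opening: 0.0853
```

```bash
python3 go.py .625 .072 .25
```

```text
t 9.65 pos [0.623  0.0722 0.3717] open 0.0853 F [-0.1  0.6  0.7]
slide cm [-0.06  0.11 12.17] turn deg [ 0.43 -0.2   0.19] j [-0.    0.5   0.08  1.14  0.    1.57]
```

jog_arm:
  steps:
    - {"jaw": 1, "slide": [0, 0.1, 1.5], "angular": [0.4, -0.2, 0.2]}
    - {"jaw": 1, "slide": [0, 0, 2.5], "angular": [0, 0, 0]}
    - {"jaw": 1, "slide": [0, 0, 2.5], "angular": [0, 0, 0]}
    - {"jaw": 1, "slide": [0, 0, 2.5], "angular": [0, 0, 0]}
    - {"jaw": 1, "slide": [0, 0, 2], "angular": [0, 0, 0]}
    - {"jaw": 1, "slide": [0, 0, 1], "angular": [0, 0, 0]}
    - {"jaw": 1, "slide": [0, 0, 0], "angular": [0, 0, 0]}

```text
time_s: 10.35
ee_pos: [0.6217, 0.0683, 0.2444]
orientation: [-2.228, -2.213, 0.005]
force: [0.5, 0.7, -0.2]
opening: 0.0852
```

```bash
python3 go.py .625 .072 .251
```

```text
t 10.35 pos [0.6217 0.0683 0.2444] open 0.0852 F [ 0.5  0.7 -0.2]
slide cm [ 0.37  0.33 -0.66] turn deg [-0.18  0.06 -0.37] j [-0.01  0.6  -0.1   0.87 -0.    1.57]
```

jog_arm:
  newtons: 35
  steps:
    - {"jaw": 1, "slide": [0.4, 0.3, -0.7], "angular": [-0.2, 0, -0.3]}
    - {"jaw": 1, "slide": [0, 0, 0], "angular": [0, 0, 0]}
    - {"jaw": 0, "slide": [0, 0, 0], "angular": [0, 0, 0]}
    - {"jaw": 0, "slide": [0, 0, 0], "angular": [0, 0, 0]}
    - {"jaw": 0, "slide": [0, 0, 0], "angular": [0, 0, 0]}
    - {"jaw": 0, "slide": [0, 0, 0], "angular": [0, 0, 0]}
    - {"jaw": 0, "slide": [0, 0, 0], "angular": [0, 0, 0]}
    - {"jaw": 0, "slide": [0, 0, 0], "angular": [0, 0, 0]}
    - {"jaw": 0, "slide": [0, 0, 0], "angular": [0, 0, 0]}

```text
time_s: 11.25
ee_pos: [0.6252, 0.0732, 0.2572]
orientation: [2.219, 2.219, 0.003]
force: [0.3, -0.4, -2.6]
opening: 0.0481
```

```bash
python3 go.py .492 .328 .39
```

```text
t 11.25 pos [0.6252 0.0732 0.2572] open 0.0481 F [ 0.3 -0.4 -2.6]
slide cm [ 25.46 -13.27 -13.37] turn deg [ 0.24  0.06 -0.01] j [ 0.    0.59 -0.08  0.89 -0.    1.57]
```

jog_arm:
  steps:
    - {"jaw": 0, "slide": [0, 0, -1.5], "angular": [0, 0, 0]}
    - {"jaw": 0, "slide": [0, 0, -2.5], "angular": [0, 0, 0]}
    - {"jaw": 0, "slide": [0, 0, -2.5], "angular": [0, 0, 0]}
    - {"jaw": 0, "slide": [0, 0, -2.5], "angular": [0, 0, 0]}
    - {"jaw": 0, "slide": [0, 0, -2.5], "angular": [0, 0, 0]}
    - {"jaw": 0, "slide": [0, 0, -1.5], "angular": [0, 0, 0]}

```text
time_s: 11.85
ee_pos: [0.6238, 0.0731, 0.3872]
orientation: [-2.221, -2.22, 0.005]
force: [1.2, -0.1, -2.1]
opening: 0.0478
```

```bash
python3 go.py .492 .328 .39; python3 -c "
from h import *
p,d=vision.read_camera('scene');cv2.imwrite('pics/g4.png',cv2.resize(p[100:400,150:450,::-1],None,fx=2,fy=2))"
```

```text
t 11.85 pos [0.6238 0.0731 0.3872] open 0.0478 F [ 1.2 -0.1 -2.1]
slide cm [ 25.48 -13.19  -0.26] turn deg [-0.22  0.07 -0.03] j [ 0.    0.5   0.12  1.19 -0.    1.57]
```

View pics/g4.png

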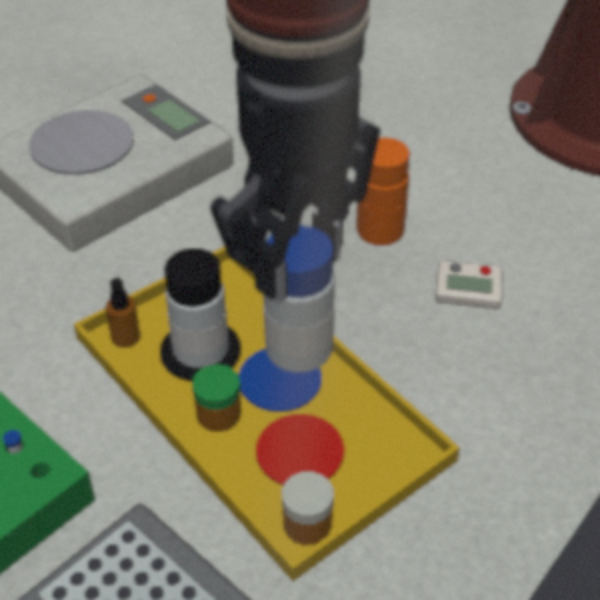

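jog_arm:
  steps:
    - {"jaw": 0, "slide": [2, -1, 0], "angular": [0, 0, 0]}
    - {"jaw": 0, "slide": [3.5, -1.8, 0], "angular": [0, 0, 0]}
    - {"jaw": 0, "slide": [3.5, -1.8, 0], "angular": [0, 0, 0]}
    - {"jaw": 0, "slide": [3.5, -1.8, 0], "angular": [0, 0, 0]}
    - {"jaw": 0, "slide": [3.5, -1.8, 0], "angular": [0, 0, 0]}
    - {"jaw": 0, "slide": [3.5, -1.8, 0], "angular": [0, 0, 0]}
    - {"jaw": 0, "slide": [3.5, -1.8, 0], "angular": [0, 0, 0]}
    - {"jaw": 0, "slide": [1.5, -0.8, 0], "angular": [0, 0, 0]}

```text
time_s: 12.7
ee_pos: [0.4958, 0.3238, 0.3836]
orientation: [2.229, 2.213, -0.005]
force: [0.1, -0.1, -2.2]
opening: 0.0477
```

```bash
python3 go.py .492 .328 .26
```

```text
t 12.7 pos [0.4958 0.3238 0.3836] open 0.0477 F [ 0.1 -0.1 -2.2]
slide cm [ 0.45 -0.36 12.36] turn deg [-0.11  0.15 -0.43] j [ 0.46  0.43 -0.    1.14 -0.    2.03]
```

jog_arm:
  steps:
    - {"jaw": 0, "slide": [0.4, -0.3, 2], "angular": [-0.1, 0.1, -0.4]}
    - {"jaw": 0, "slide": [0, 0, 2.5], "angular": [0, 0, 0]}
    - {"jaw": 0, "slide": [0, 0, 2.5], "angular": [0, 0, 0]}
    - {"jaw": 0, "slide": [0, 0, 2.5], "angular": [0, 0, 0]}
    - {"jaw": 0, "slide": [0, 0, 1.5], "angular": [0, 0, 0]}
    - {"jaw": 0, "slide": [0, 0, 0.7], "angular": [0, 0, 0]}
    - {"jaw": 0, "slide": [0, 0, 0], "angular": [0, 0, 0]}

```text
time_s: 13.4
ee_pos: [0.4892, 0.3312, 0.2581]
orientation: [-2.214, -2.227, 0.005]
force: [0.1, -0.0, -1.5]
opening: 0.048
```

```bash
python3 go.py .492 .328 .253
```

```text
t 13.4 pos [0.4892 0.3312 0.2581] open 0.048 F [ 0.1 -0.  -1.5]
slide cm [-0.32  0.28  0.51] turn deg [-0.16  0.08  0.34] j [ 0.47  0.53 -0.19  0.85 -0.    2.04]
```

jog_arm:
  steps:
    - {"jaw": 0, "slide": [0, 0, 0.4], "angular": [0, 0, 0]}
    - {"jaw": 0, "slide": [0, 0, 0.2], "angular": [0, 0, 0]}
    - {"jaw": 0, "slide": [0, 0, 0.1], "angular": [0, 0, 0]}

```text
time_s: 13.7
ee_pos: [0.4897, 0.3315, 0.2525]
orientation: [-2.214, -2.228, 0.001]
force: [-4.7, -1.7, 10.6]
opening: 0.0479
```

```bash
python3 go.py .492 .328 .253
```

```text
t 13.7 pos [0.4897 0.3315 0.2525] open 0.0479 F [-4.7 -1.7 10.6]
slide cm [-0.35  0.23 -0.05] turn deg [-0.06  0.01  0.34] j [ 0.47  0.54 -0.2   0.84  0.    2.04]
```

jog_arm:
  steps:
    - {"jaw": 0.7, "slide": [0, 0, 0], "angular": [0, 0, 0]}
    - {"jaw": 0.85, "slide": [0, 0, 0], "angular": [0, 0, 0]}
    - {"jaw": 1, "slide": [0, 0, 0], "angular": [0, 0, 0]}
    - {"jaw": 1, "slide": [0, 0, 0], "angular": [0, 0, 0]}
    - {"jaw": 1, "slide": [0, 0, -1], "angular": [0, 0, 0]}
    - {"jaw": 1, "slide": [0, 0, -2.5], "angular": [0, 0, 0]}
    - {"jaw": 1, "slide": [0, 0, -3], "angular": [0, 0, 0]}
    - {"jaw": 1, "slide": [0, 0, -3], "angular": [0, 0, 0]}
    - {"jaw": 1, "slide": [0, 0, -2], "angular": [0, 0, 0]}

```text
time_s: 14.6
ee_pos: [0.4893, 0.3311, 0.3732]
orientation: [-2.215, -2.227, 0.003]
force: [0.8, 0.5, -0.3]
opening: 0.0852
```

```bash
python3 go.py .602 -.0757 .38; python3 -c "
from h import *
p,d=vision.read_camera('scene');cv2.imwrite('pics/g5.png',cv2.resize(p[200:480,300:640,::-1],None,fx=2,fy=2))"
```

```text
t 14.6 pos [0.4893 0.3311 0.3732] open 0.0852 F [ 0.8  0.5 -0.3]
slide cm [-40.75  11.03  -0.67] turn deg [-0.09  0.04  0.33] j [ 0.47  0.43 -0.02  1.11  0.    2.04]
```

View pics/g5.png

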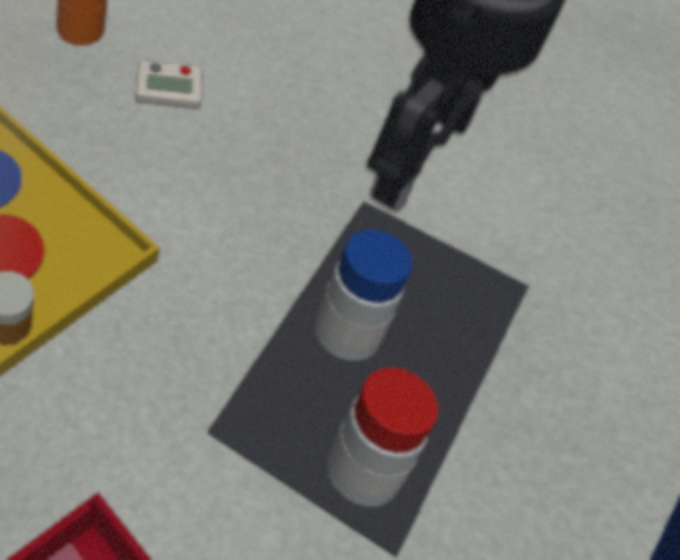

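jog_arm:
  steps:
    - {"jaw": 1, "slide": [-2, 0.5, 0], "angular": [0, 0, 0]}
    - {"jaw": 1, "slide": [-3.5, 1, 0], "angular": [0, 0, 0]}
    - {"jaw": 1, "slide": [-4, 1.1, 0], "angular": [0, 0, 0]}
    - {"jaw": 1, "slide": [-4, 1.1, 0], "angular": [0, 0, 0]}
    - {"jaw": 1, "slide": [-4, 1.1, 0], "angular": [0, 0, 0]}
    - {"jaw": 1, "slide": [-4, 1.1, 0], "angular": [0, 0, 0]}
    - {"jaw": 1, "slide": [-4, 1.1, 0], "angular": [0, 0, 0]}
    - {"jaw": 1, "slide": [-4, 1.1, 0], "angular": [0, 0, 0]}
    - {"jaw": 1, "slide": [-4, 1.1, 0], "angular": [0, 0, 0]}
    - {"jaw": 1, "slide": [-3.5, 1, 0], "angular": [0, 0, 0]}
    - {"jaw": 1, "slide": [-2.5, 0.7, 0], "angular": [0, 0, 0]}

```text
time_s: 15.75
ee_pos: [0.6053, -0.0741, 0.3856]
orientation: [2.202, 2.231, 0.021]
force: [-0.5, 0.8, -0.5]
opening: 0.0857
```

```bash
python3 go.py .602 -.0757 .254
```

```text
t 15.75 pos [ 0.6053 -0.0741  0.3856] open 0.0857 F [-0.5  0.8 -0.5]
slide cm [-0.21 -0.53 13.15] turn deg [ 0.84 -0.25  0.75] j [-0.24  0.46  0.04  1.14  0.01  1.31]
```

jog_arm:
  steps:
    - {"jaw": 1, "slide": [-0.1, -0.4, 1], "angular": [0.8, -0.2, 0.7]}
    - {"jaw": 1, "slide": [0, 0, 2.5], "angular": [0, 0, 0]}
    - {"jaw": 1, "slide": [0, 0, 2.5], "angular": [0, 0, 0]}
    - {"jaw": 1, "slide": [0, 0, 2.5], "angular": [0, 0, 0]}
    - {"jaw": 1, "slide": [0, 0, 2], "angular": [0, 0, 0]}
    - {"jaw": 1, "slide": [0, 0, 1], "angular": [0, 0, 0]}
    - {"jaw": 1, "slide": [0, 0, 0], "angular": [0, 0, 0]}

```text
time_s: 16.45
ee_pos: [0.6006, -0.0765, 0.2683]
orientation: [2.227, 2.215, 0.001]
force: [-0.3, -0.3, -0.7]
opening: 0.0855
```

```bash
python3 go.py .602 -.0757 .255
```

```text
t 16.45 pos [ 0.6006 -0.0765  0.2683] open 0.0855 F [-0.3 -0.3 -0.7]
slide cm [0.08 0.14 1.33] turn deg [ 0.04  0.01 -0.3 ] j [-0.25  0.54 -0.14  0.89 -0.    1.33]
```

jog_arm:
  newtons: 35
  steps:
    - {"jaw": 1, "slide": [0.1, 0.1, 1.2], "angular": [0, 0, -0.3]}
    - {"jaw": 1, "slide": [0, 0, 0.2], "angular": [0, 0, 0]}
    - {"jaw": 0, "slide": [0, 0, 0], "angular": [0, 0, 0]}
    - {"jaw": 0, "slide": [0, 0, 0], "angular": [0, 0, 0]}
    - {"jaw": 0, "slide": [0, 0, 0], "angular": [0, 0, 0]}
    - {"jaw": 0, "slide": [0, 0, 0], "angular": [0, 0, 0]}
    - {"jaw": 0, "slide": [0, 0, 0], "angular": [0, 0, 0]}
    - {"jaw": 0, "slide": [0, 0, 0], "angular": [0, 0, 0]}
    - {"jaw": 0, "slide": [0, 0, 0], "angular": [0, 0, 0]}

```text
time_s: 17.35
ee_pos: [0.6023, -0.0751, 0.2578]
orientation: [2.218, 2.219, 0.003]
force: [0.3, 0.4, -0.8]
opening: 0.0478
```

```bash
python3 go.py .387 .379 .39
```

```text
t 17.35 pos [ 0.6023 -0.0751  0.2578] open 0.0478 F [ 0.3  0.4 -0.8]
slide cm [ 45.41 -21.44 -13.39] turn deg [0.25 0.1  0.04] j [-0.24  0.55 -0.15  0.86 -0.    1.33]
```

jog_arm:
  steps:
    - {"jaw": 0, "slide": [0, 0, -1.5], "angular": [0, 0, 0]}
    - {"jaw": 0, "slide": [0, 0, -2.5], "angular": [0, 0, 0]}
    - {"jaw": 0, "slide": [0, 0, -2.5], "angular": [0, 0, 0]}
    - {"jaw": 0, "slide": [0, 0, -2.5], "angular": [0, 0, 0]}
    - {"jaw": 0, "slide": [0, 0, -2.5], "angular": [0, 0, 0]}
    - {"jaw": 0, "slide": [0, 0, -2], "angular": [0, 0, 0]}
    - {"jaw": 0, "slide": [1.5, -0.7, 0], "angular": [0, 0, 0]}
    - {"jaw": 0, "slide": [3.5, -1.6, 0], "angular": [0, 0, 0]}
    - {"jaw": 0, "slide": [3.8, -1.8, 0], "angular": [0, 0, 0]}
    - {"jaw": 0, "slide": [3.8, -1.8, 0], "angular": [0, 0, 0]}
    - {"jaw": 0, "slide": [3.8, -1.8, 0], "angular": [0, 0, 0]}
    - {"jaw": 0, "slide": [3.8, -1.8, 0], "angular": [0, 0, 0]}

```text
time_s: 18.55
ee_pos: [0.5019, 0.1322, 0.3907]
orientation: [-2.228, -2.213, 0.002]
force: [-0.2, 0.4, -0.8]
opening: 0.048
```

```bash
python3 go.py .387 .379 .39
```

```text
t 18.55 pos [0.5019 0.1322 0.3907] open 0.048 F [-0.2  0.4 -0.8]
slide cm [ 24.6  -11.66   0.08] turn deg [-0.1   0.02 -0.39] j [ 0.12  0.29 -0.19  1.09 -0.    1.69]
```

jog_arm:
  steps:
    - {"jaw": 0, "slide": [3.5, -1.6, 0], "angular": [0, 0, -0.2]}
    - {"jaw": 0, "slide": [3.8, -1.8, 0], "angular": [0, 0, 0]}
    - {"jaw": 0, "slide": [3.8, -1.8, 0], "angular": [0, 0, 0]}
    - {"jaw": 0, "slide": [3.8, -1.8, 0], "angular": [0, 0, 0]}
    - {"jaw": 0, "slide": [3.5, -1.7, 0], "angular": [0, 0, 0]}
    - {"jaw": 0, "slide": [3, -1.5, 0], "angular": [0, 0, 0]}
    - {"jaw": 0, "slide": [2, -1, 0], "angular": [0, 0, 0]}

```text
time_s: 19.25
ee_pos: [0.3753, 0.379, 0.3838]
orientation: [-2.216, -2.218, 0.014]
force: [0.9, -0.5, -1.2]
opening: 0.0482
```

```bash
python3 go.py .387 .379 .265; python3 -c "
from h import *
p,d=vision.read_camera('scene');cv2.imwrite('pics/g6.png',cv2.resize(p[200:480,300:640,::-1],None,fx=2,fy=2))"
```

```text
t 19.25 pos [0.3753 0.379  0.3838] open 0.0482 F [ 0.9 -0.5 -1.2]
slide cm [ 0.03  1.3  11.87] turn deg [-0.62  0.11  0.07] j [ 0.65  0.32 -0.16  1.09  0.01  2.22]
```

View pics/g6.png

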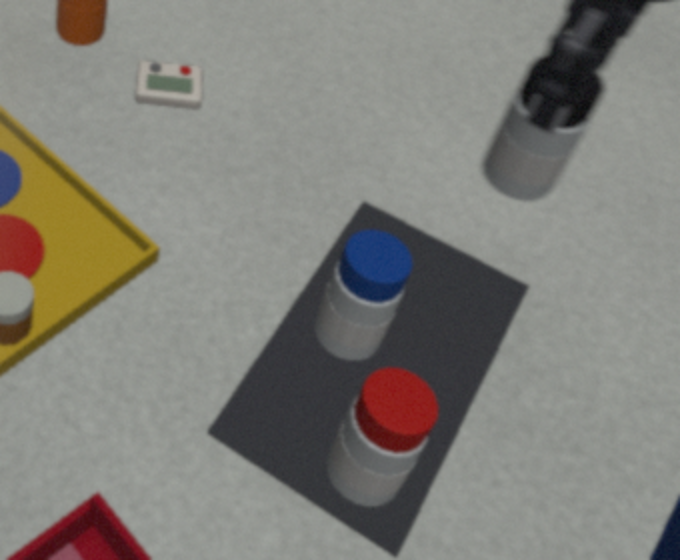

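jog_arm:
  steps:
    - {"jaw": 0, "slide": [0.1, 1.2, 1], "angular": [-0.6, 0.1, 0]}
    - {"jaw": 0, "slide": [0, 0, 2.5], "angular": [0, 0, 0]}
    - {"jaw": 0, "slide": [0, 0, 2.5], "angular": [0, 0, 0]}
    - {"jaw": 0, "slide": [0, 0, 2.5], "angular": [0, 0, 0]}
    - {"jaw": 0, "slide": [0, 0, 1.5], "angular": [0, 0, 0]}
    - {"jaw": 0, "slide": [0, 0, 0.7], "angular": [0, 0, 0]}
    - {"jaw": 0, "slide": [0, 0, 0], "angular": [0, 0, 0]}

```text
time_s: 20.0
ee_pos: [0.3837, 0.3806, 0.2651]
orientation: [-2.216, -2.226, 0.007]
force: [-0.4, -0.4, -1.4]
opening: 0.0482
```

```bash
python3 go.py .388 .379 .254
```

```text
t 20.0 pos [0.3837 0.3806 0.2651] open 0.0482 F [-0.4 -0.4 -1.4]
slide cm [-0.16  0.44  1.11] turn deg [-0.22  0.12  0.26] j [ 0.65  0.44 -0.33  0.81  0.    2.21]
```

jog_arm:
  steps:
    - {"jaw": 0, "slide": [-0.1, 0.4, 0.4], "angular": [-0.2, 0.1, 0.2]}
    - {"jaw": 0, "slide": [0, 0, 0.4], "angular": [0, 0, 0]}
    - {"jaw": 0, "slide": [0, 0, 0.2], "angular": [0, 0, 0]}
    - {"jaw": 0, "slide": [0, 0, 0.15], "angular": [0, 0, 0]}

```text
time_s: 20.4
ee_pos: [0.3892, 0.3795, 0.2543]
orientation: [2.221, 2.221, 0.005]
force: [0.4, -0.2, -2.0]
opening: 0.0481
```

```bash
python3 go.py .388 .379 .254
```

```text
t 20.4 pos [0.3892 0.3795 0.2543] open 0.0481 F [ 0.4 -0.2 -2. ]
slide cm [-0.05 -0.12  0.03] turn deg [ 0.15 -0.09 -0.01] j [ 0.64  0.45 -0.33  0.78 -0.    2.21]
```

jog_arm:
  steps:
    - {"jaw": 0, "slide": [0, 0, 0.15], "angular": [0, 0, 0]}
    - {"jaw": 0, "slide": [0, 0, 0.15], "angular": [0, 0, 0]}

```text
time_s: 20.6
ee_pos: [0.3893, 0.3799, 0.2526]
orientation: [2.221, 2.221, 0.008]
force: [-7.8, -3.0, 25.5]
opening: 0.0478
```

```bash
python3 go.py .388 .379 .254
```

```text
t 20.6 pos [0.3893 0.3799 0.2526] open 0.0478 F [-7.8 -3.  25.5]
slide cm [-0.09 -0.13 -0.14] turn deg [ 0.22 -0.18 -0.  ] j [ 0.64  0.46 -0.34  0.77  0.    2.21]
```

jog_arm:
  steps:
    - {"jaw": 0, "slide": [0, 0, -0.1], "angular": [0, 0, 0]}
    - {"jaw": 0.7, "slide": [0, 0, 0], "angular": [0, 0, 0]}
    - {"jaw": 0.85, "slide": [0, 0, 0], "angular": [0, 0, 0]}
    - {"jaw": 1, "slide": [0, 0, 0], "angular": [0, 0, 0]}
    - {"jaw": 1, "slide": [0, 0, 0], "angular": [0, 0, 0]}
    - {"jaw": 1, "slide": [0, 0, -1], "angular": [0, 0, 0]}
    - {"jaw": 1, "slide": [0, 0, -2.5], "angular": [0, 0, 0]}
    - {"jaw": 1, "slide": [0, 0, -3], "angular": [0, 0, 0]}
    - {"jaw": 1, "slide": [0, 0, -3], "angular": [0, 0, 0]}
    - {"jaw": 1, "slide": [0, 0, -2], "angular": [0, 0, 0]}

```text
time_s: 21.6
ee_pos: [0.3878, 0.3791, 0.373]
orientation: [-2.221, -2.222, -0.002]
force: [1.0, 0.4, 0.4]
opening: 0.0854
```

```bash
cat > meas.py <<'E'
from h import *
import sys
tag=sys.argv[1]
for n in("top","scene"):
    p,W=cloud(n);m=masks(p);x,y,z=W[...,0],W[...,1],W[...,2]
    cv2.imwrite(f"pics/{n}{tag}.png",p[:,:,::-1])
    roi=(x>.3)&(x<.75)&(y>-.45)&(y<.5)
    def rep(name,mk,zlo,zhi,r,tr=False):
        k=mk&roi&(z>zlo)&(z<zhi)
        if tr: k&=(y>-.15)&(y<.15)&(x>.5)
        nc,lab,st,ce=cv2.connectedComponentsWithStats(k.astype(np.uint8))
        for i in np.argsort(-st[1:,4])[:1]+1:
            q=lab==i;pt=W[q][:,:2]
            if len(pt)<20: continue
            s,f=rob_circle(pt,r);print(n,name,st[i,4],"px",ce[i].round(),"mean",pt.mean(0).round(4),"z",np.nanmedian(z[q]).round(4),"fit",s.round(4),f.round(4))
    for c in("red","blue","black"): rep(c+" cap",m[c],.1,.13,.0245)
    rep("green",m["green"],.043,.12,.0205)
    rep("white",m["white"],.043,.06,.0205,True)
    for c in("red","blue","black"): rep(c+" disc",m[c],-.005,.02,.038,True)
E
python3 go.py .6425 -.0085 .38; python3 meas.py A
```

```text
t 21.6 pos [0.3878 0.3791 0.373 ] open 0.0854 F [1.  0.4 0.4]
slide cm [-38.76  25.45  -0.71] turn deg [ 0.04 -0.05  0.02] j [ 0.64  0.34 -0.17  1.06  0.    2.21]
top red cap 459 px [114. 202.] mean [0.5844 0.3976] z 0.1091 fit [0.5842 0.3971] [0.5843 0.3974 0.0232]
top blue cap 490 px [149. 250.] mean [0.4899 0.3299] z 0.1092 fit [0.4901 0.3303] [0.4901 0.3303 0.0238]
top black cap 515 px [124. 302.] mean [0.3919 0.3784] z 0.1091 fit [0.3921 0.3784] [0.392  0.3785 0.0242]
top green 274 px [323. 174.] mean [ 0.6418 -0.0074] z 0.05 fit [ 0.6431 -0.007 ] [ 0.6421 -0.0074  0.0186]
top white 253 px [257. 162.] mean [0.6709 0.126 ] z 0.05 fit [0.6705 0.1253] [0.671  0.1258 0.0182]
top red disc 908 px [286. 189.] mean [0.622  0.0714] z 0.0082 fit [0.6228 0.0713] [0.6223 0.0714 0.0361]
top blue disc 936 px [318. 209.] mean [0.5766 0.0033] z 0.0078 fit [0.5771 0.0034] [0.5767 0.0033 0.0364]
top black disc 922 px [355. 196.] mean [ 0.6023 -0.0748] z 0.0079 fit [ 0.6027 -0.0754] [ 0.6025 -0.075   0.0364]
scene red cap 1066 px [499. 402.] mean [0.5871 0.3974] z 0.1089 fit [0.5851 0.3967] [0.5851 0.3966 0.0242]
scene blue cap 802 px [488. 329.] mean [0.493  0.3296] z 0.1089 fit [0.4903 0.3289] [0.4903 0.3289 0.0245]
scene black cap 678 px [549. 309.] mean [0.3961 0.3786] z 0.1091 fit [0.3931 0.3784] [0.3932 0.3785 0.0236]
scene green 377 px [258. 292.] mean [ 0.6442 -0.0075] z 0.0499 fit [ 0.6425 -0.0095] [ 0.6426 -0.0092  0.0201]
scene white 420 px [303. 346.] mean [0.6706 0.124 ] z 0.05 fit [0.6698 0.1236] [0.6701 0.1238 0.0195]
scene red disc 1027 px [299. 323.] mean [0.6209 0.0676] z 0.008 fit [0.6221 0.0696] [0.6219 0.0693 0.0359]
scene blue disc 938 px [289. 289.] mean [0.5778 0.0011] z 0.0082 fit [0.5769 0.0009] [0.5771 0.0006 0.0362]
scene black disc 754 px [249. 273.] mean [ 0.6022 -0.0798] z 0.0083 fit [ 0.6034 -0.0768] [ 0.6027 -0.0777  0.0355]
```

View pics/sceneA.png

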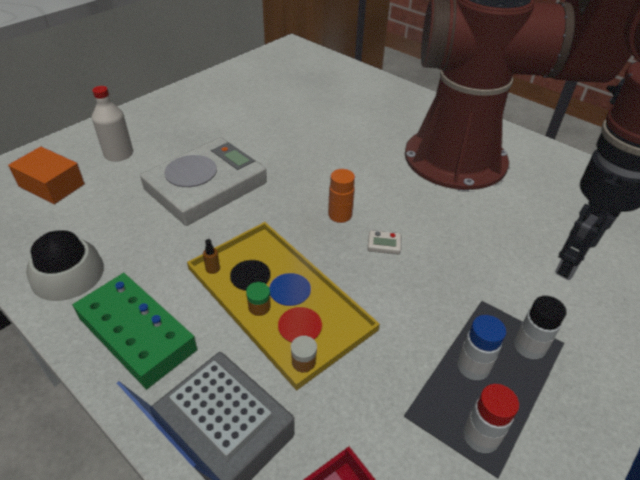

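jog_arm:
  steps:
    - {"jaw": 1, "slide": [-1.5, 1, 0], "angular": [0, 0, 0]}
    - {"jaw": 1, "slide": [-3, 2, 0], "angular": [0, 0, 0]}
    - {"jaw": 1, "slide": [-3.5, 2.3, 0], "angular": [0, 0, 0]}
    - {"jaw": 1, "slide": [-3.5, 2.3, 0], "angular": [0, 0, 0]}
    - {"jaw": 1, "slide": [-3.5, 2.3, 0], "angular": [0, 0, 0]}
    - {"jaw": 1, "slide": [-3.5, 2.3, 0], "angular": [0, 0, 0]}
    - {"jaw": 1, "slide": [-3.5, 2.3, 0], "angular": [0, 0, 0]}
    - {"jaw": 1, "slide": [-3.5, 2.3, 0], "angular": [0, 0, 0]}
    - {"jaw": 1, "slide": [-3.5, 2.3, 0], "angular": [0, 0, 0]}
    - {"jaw": 0.65, "slide": [-3.5, 2.3, 0], "angular": [0, 0, 0]}
    - {"jaw": 0.65, "slide": [-3.5, 2.3, 0], "angular": [0, 0, 0]}
    - {"jaw": 0.65, "slide": [-2, 1.4, 0], "angular": [0, 0, 0]}

```text
time_s: 22.9
ee_pos: [0.6458, -0.0128, 0.3692]
orientation: [-2.21, -2.226, -0.003]
force: [-0.3, 0.8, -0.2]
opening: 0.0556
```

```bash
python3 go.py .642 -.008 .19
```

```text
t 22.9 pos [ 0.6458 -0.0128  0.3692] open 0.0556 F [-0.3  0.8 -0.2]
slide cm [ 0.41 -0.34 17.92] turn deg [-0.11 -0.24  0.42] j [-0.13  0.54  0.14  1.17  0.    1.43]
```

jog_arm:
  steps:
    - {"jaw": 0.65, "slide": [0.5, -0.2, 1.5], "angular": [-0.1, -0.2, 0.3]}
    - {"jaw": 0.65, "slide": [0, 0, 2.5], "angular": [0, 0, 0]}
    - {"jaw": 0.65, "slide": [0, 0, 2.5], "angular": [0, 0, 0]}
    - {"jaw": 0.65, "slide": [0, 0, 2.5], "angular": [0, 0, 0]}
    - {"jaw": 0.65, "slide": [0, 0, 2], "angular": [0, 0, 0]}
    - {"jaw": 0.65, "slide": [0, 0, 1], "angular": [0, 0, 0]}
    - {"jaw": 0.65, "slide": [0, 0, 0], "angular": [0, 0, 0]}

```text
time_s: 23.6
ee_pos: [0.6443, -0.0129, 0.241]
orientation: [-2.225, -2.214, 0.004]
force: [-1.0, -0.0, 0.6]
opening: 0.0552
```

```bash
python3 go.py .642 -.008 .19
```

```text
t 23.6 pos [ 0.6443 -0.0129  0.241 ] open 0.0552 F [-1.  -0.   0.6]
slide cm [ 0.49 -0.21  5.1 ] turn deg [-0.23 -0.03 -0.28] j [-0.13  0.64 -0.04  0.89 -0.    1.44]
```

jog_arm:
  steps:
    - {"jaw": 0.65, "slide": [0.5, -0.2, 1], "angular": [-0.2, 0, -0.3]}
    - {"jaw": 0.65, "slide": [0, 0, 1.5], "angular": [0, 0, 0]}
    - {"jaw": 0.65, "slide": [0, 0, 1.5], "angular": [0, 0, 0]}
    - {"jaw": 0.65, "slide": [0, 0, 0.8], "angular": [0, 0, 0]}
    - {"jaw": 0.65, "slide": [0, 0, 0], "angular": [0, 0, 0]}

```text
time_s: 24.1
ee_pos: [0.6434, -0.0065, 0.194]
orientation: [2.216, 2.221, 0.006]
force: [-0.2, 0.2, 0.1]
opening: 0.0556
```

```bash
python3 go.py .642 -.008 .19; python3 -c "
from h import *
p,d=vision.read_camera('scene');cv2.imwrite('pics/g7.png',cv2.resize(p[180:380,170:400,::-1],None,fx=3,fy=3))"
```

```text
t 24.1 pos [ 0.6434 -0.0065  0.194 ] open 0.0556 F [-0.2  0.2  0.1]
slide cm [-0.15 -0.14  0.4 ] turn deg [ 0.32 -0.01  0.12] j [-0.12  0.68 -0.1   0.78  0.    1.44]
```

View pics/g7.png

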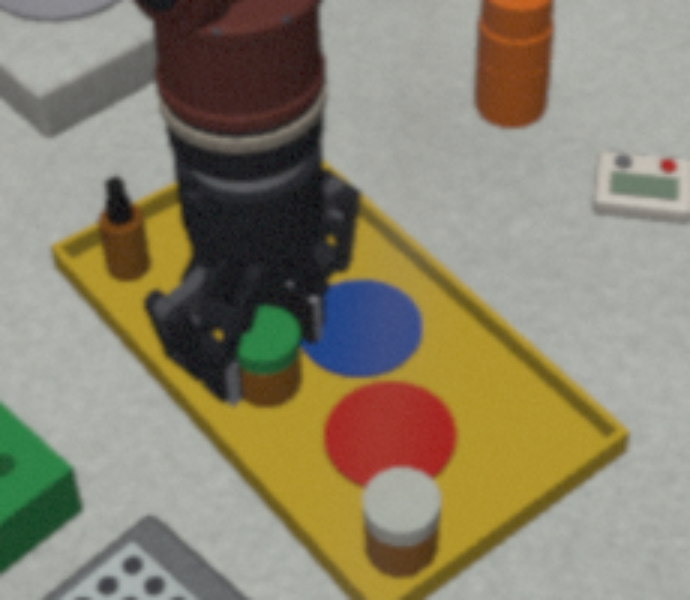

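Jar (crop 268,350) sits between the fingers. Close.

jog_arm:
  newtons: 25
  steps:
    - {"jaw": 0.65, "slide": [-0.1, -0.1, 0.4], "angular": [0.3, 0, 0]}
    - {"jaw": 0.65, "slide": [0, 0, 0], "angular": [0, 0, 0]}
    - {"jaw": 0, "slide": [0, 0, 0], "angular": [0, 0, 0]}
    - {"jaw": 0, "slide": [0, 0, 0], "angular": [0, 0, 0]}
    - {"jaw": 0, "slide": [0, 0, 0], "angular": [0, 0, 0]}
    - {"jaw": 0, "slide": [0, 0, 0], "angular": [0, 0, 0]}
    - {"jaw": 0, "slide": [0, 0, 0], "angular": [0, 0, 0]}

```text
time_s: 24.85
ee_pos: [0.6436, -0.0077, 0.193]
orientation: [2.217, 2.221, 0.005]
force: [0.1, -0.2, -1.5]
opening: 0.0401
```

```bash
python3 go.py .5175 -.3515 .36
```

```text
t 24.85 pos [ 0.6436 -0.0077  0.193 ] open 0.0401 F [ 0.1 -0.2 -1.5]
slide cm [-34.36 -12.61 -16.74] turn deg [0.26 0.02 0.13] j [-0.13  0.69 -0.1   0.78  0.    1.44]
```

jog_arm:
  steps:
    - {"jaw": 0, "slide": [0, 0, -1.5], "angular": [0, 0, 0]}
    - {"jaw": 0, "slide": [0, 0, -2.5], "angular": [0, 0, 0]}
    - {"jaw": 0, "slide": [0, 0, -2.5], "angular": [0, 0, 0]}
    - {"jaw": 0, "slide": [0, 0, -2.5], "angular": [0, 0, 0]}
    - {"jaw": 0, "slide": [0, 0, -2.5], "angular": [0, 0, 0]}
    - {"jaw": 0, "slide": [0, 0, -2], "angular": [0, 0, 0]}
    - {"jaw": 0, "slide": [-2, -0.7, 0], "angular": [0, 0, 0]}
    - {"jaw": 0, "slide": [-3.5, -1.3, 0], "angular": [0, 0, 0]}
    - {"jaw": 0, "slide": [-4, -1.5, 0], "angular": [0, 0, 0]}
    - {"jaw": 0, "slide": [-4, -1.5, 0], "angular": [0, 0, 0]}
    - {"jaw": 0, "slide": [-4, -1.5, 0], "angular": [0, 0, 0]}

```text
time_s: 25.95
ee_pos: [0.578, -0.1829, 0.3455]
orientation: [2.201, 2.227, 0.013]
force: [-0.6, -0.6, -0.7]
opening: 0.0403
```

```bash
python3 go.py .5175 -.3515 .33
```

```text
t 25.95 pos [ 0.578  -0.1829  0.3455] open 0.0403 F [-0.6 -0.6 -0.7]
slide cm [-16.79  -6.27   1.49] turn deg [0.78 0.09 0.66] j [-0.43  0.47 -0.04  1.05  0.    1.13]
```

jog_arm:
  steps:
    - {"jaw": 0, "slide": [-4, -1.5, 0.2], "angular": [0.3, 0, 0.6]}
    - {"jaw": 0, "slide": [-4, -1.5, 0.2], "angular": [0, 0, 0]}
    - {"jaw": 0, "slide": [-3.5, -1.3, 0.2], "angular": [0, 0, 0]}
    - {"jaw": 0, "slide": [-2.5, -1, 0.2], "angular": [0, 0, 0]}
    - {"jaw": 0, "slide": [-1, -0.4, 0], "angular": [0, 0, 0]}
    - {"jaw": 0, "slide": [0, 0, 0], "angular": [0, 0, 0]}

```text
time_s: 26.55
ee_pos: [0.5161, -0.3435, 0.3446]
orientation: [2.217, 2.205, 0.008]
force: [1.1, 0.9, -1.2]
opening: 0.0399
```

```bash
python3 go.py .5175 -.3515 .26
```

```text
t 26.55 pos [ 0.5161 -0.3435  0.3446] open 0.0399 F [ 1.1  0.9 -1.2]
slide cm [-0.74  0.03  8.46] turn deg [ 0.78  0.38 -0.31] j [-0.71  0.5   0.    1.06  0.    0.87]
```

jog_arm:
  steps:
    - {"jaw": 0, "slide": [-0.8, 0.1, 1.5], "angular": [0.7, 0.3, -0.3]}
    - {"jaw": 0, "slide": [0, 0, 2], "angular": [0, 0, 0]}
    - {"jaw": 0, "slide": [0, 0, 2], "angular": [0, 0, 0]}
    - {"jaw": 0, "slide": [0, 0, 1.5], "angular": [0, 0, 0]}
    - {"jaw": 0, "slide": [0, 0, 0.7], "angular": [0, 0, 0]}
    - {"jaw": 0, "slide": [0, 0, 0], "angular": [0, 0, 0]}

```text
time_s: 27.15
ee_pos: [0.5209, -0.3467, 0.2628]
orientation: [-2.21, -2.23, -0.0]
force: [0.4, -0.0, -0.4]
opening: 0.0401
```

```bash
python3 go.py .5175 -.3515 .25
```

```text
t 27.15 pos [ 0.5209 -0.3467  0.2628] open 0.0401 F [ 0.4 -0.  -0.4]
slide cm [-0.48 -0.34  1.28] turn deg [-0.06 -0.08  0.51] j [-0.7   0.58 -0.08  0.91  0.    0.86]
```

jog_arm:
  steps:
    - {"jaw": 0, "slide": [-0.5, -0.3, 0.5], "angular": [0, 0, 0.5]}
    - {"jaw": 0, "slide": [0, 0, 0.4], "angular": [0, 0, 0]}
    - {"jaw": 0, "slide": [0, 0, 0.2], "angular": [0, 0, 0]}

```text
time_s: 27.45
ee_pos: [0.5188, -0.3516, 0.2523]
orientation: [-2.22, -2.223, -0.0]
force: [-0.1, -0.2, -0.1]
opening: 0.04
```

```bash
python3 go.py .5175 -.3515 .25; python3 meas.py B | grep green;  python3 -c "
import cv2
p=cv2.imread('pics/sceneB.png');cv2.imwrite('pics/g8.png',cv2.resize(p[70:270,80:330],None,fx=3,fy=3))"
```

```text
t 27.45 pos [ 0.5188 -0.3516  0.2523] open 0.04 F [-0.1 -0.2 -0.1]
slide cm [ 0.01 -0.13  0.23] turn deg [ 0.01 -0.01  0.06] j [-0.71  0.6  -0.09  0.89  0.    0.86]
top green 157 px [498. 226.] mean [ 0.5194 -0.3407] z 0.1091 fit [ 0.5198 -0.3521] [ 0.5201 -0.3484  0.0176]
scene green 199 px [188. 153.] mean [ 0.5192 -0.3466] z 0.1096 fit [ 0.5185 -0.3498] [ 0.5176 -0.3497  0.0194]
```

View pics/g8.png

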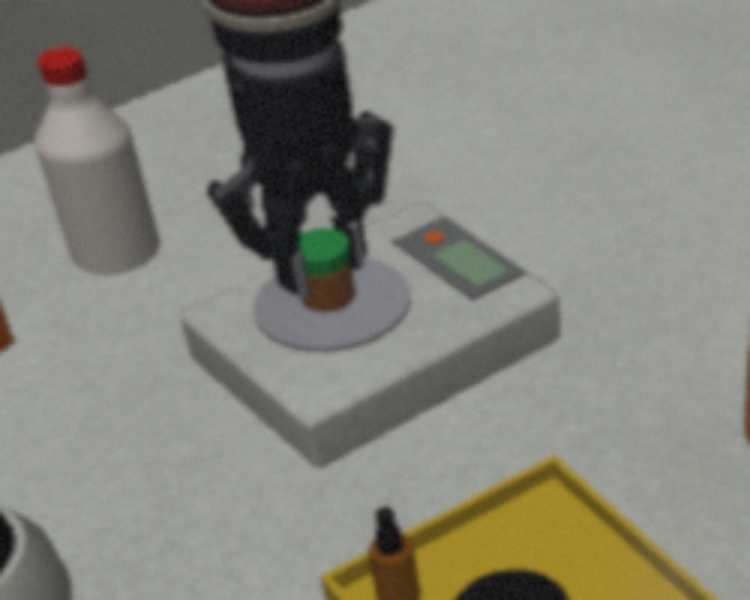

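jog_arm:
  steps:
    - {"jaw": 0, "slide": [0, -0.1, 0.2], "angular": [0, 0, 0]}
    - {"jaw": 0, "slide": [0, 0, 0.15], "angular": [0, 0, 0]}

```text
time_s: 27.75
ee_pos: [0.5178, -0.3519, 0.2494]
orientation: [2.22, 2.222, 0.0]
force: [-3.1, 1.3, 10.6]
opening: 0.0401
```

```bash
python3 go.py .5175 -.3515 .25
```

```text
t 27.75 pos [ 0.5178 -0.3519  0.2494] open 0.0401 F [-3.1  1.3 10.6]
slide cm [ 0.04 -0.03 -0.06] turn deg [0.05 0.03 0.05] j [-0.71  0.6  -0.1   0.88  0.    0.86]
```

Contact; release and rise.

jog_arm:
  steps:
    - {"jaw": 0.6, "slide": [0, 0, 0], "angular": [0, 0, 0]}
    - {"jaw": 0.8, "slide": [0, 0, 0], "angular": [0, 0, 0]}
    - {"jaw": 1, "slide": [0, 0, 0], "angular": [0, 0, 0]}
    - {"jaw": 1, "slide": [0, 0, 0], "angular": [0, 0, 0]}
    - {"jaw": 1, "slide": [0, 0, -1], "angular": [0, 0, 0]}
    - {"jaw": 1, "slide": [0, 0, -2.5], "angular": [0, 0, 0]}
    - {"jaw": 1, "slide": [0, 0, -3], "angular": [0, 0, 0]}
    - {"jaw": 1, "slide": [0, 0, -3], "angular": [0, 0, 0]}
    - {"jaw": 1, "slide": [0, 0, -2.5], "angular": [0, 0, 0]}

```text
time_s: 28.65
ee_pos: [0.5167, -0.351, 0.3731]
orientation: [-2.218, -2.219, 0.0]
force: [-0.1, -0.6, 0.2]
opening: 0.0853
```

```bash
python3 go.py .585 .397 .38; python3 meas.py C
```

```text
t 28.65 pos [ 0.5167 -0.351   0.3731] open 0.0853 F [-0.1 -0.6  0.2]
slide cm [74.79  6.89 -0.5 ] turn deg [-0.17 -0.16  0.05] j [-0.71  0.5   0.08  1.16  0.    0.86]
top red cap 464 px [114. 202.] mean [0.5842 0.3973] z 0.1094 fit [0.5849 0.3972] [0.5845 0.3973 0.0233]
top blue cap 489 px [149. 250.] mean [0.4899 0.3297] z 0.1091 fit [0.4901 0.3302] [0.4901 0.3301 0.0238]
top black cap 518 px [124. 302.] mean [0.3918 0.3782] z 0.1091 fit [0.3921 0.3791] [0.392  0.379  0.0241]
top green 341 px [502. 226.] mean [ 0.5183 -0.3505] z 0.1064 fit [ 0.5185 -0.3517] [ 0.5186 -0.3513  0.0192]
top white 277 px [257. 162.] mean [0.6705 0.1261] z 0.05 fit [0.6709 0.1252] [0.6706 0.1259 0.0191]
top red disc 910 px [286. 189.] mean [0.622  0.0714] z 0.0081 fit [0.6225 0.0712] [0.6222 0.0714 0.0361]
top blue disc 941 px [318. 209.] mean [0.5766 0.0032] z 0.0081 fit [0.5767 0.0034] [0.5767 0.0034 0.0364]
top black disc 911 px [355. 196.] mean [ 0.6023 -0.0747] z 0.008 fit [ 0.6029 -0.0742] [ 0.6023 -0.0746  0.036 ]
scene red cap 1074 px [499. 402.] mean [0.5872 0.3973] z 0.1089 fit [0.585  0.3966] [0.585  0.3966 0.0242]
scene blue cap 811 px [488. 330.] mean [0.4931 0.3296] z 0.109 fit [0.4902 0.3289] [0.4902 0.3289 0.0243]
scene black cap 667 px [549. 310.] mean [0.396  0.3786] z 0.1091 fit [0.3932 0.3783] [0.3932 0.3782 0.0236]
scene green 212 px [186. 154.] mean [ 0.5223 -0.3483] z 0.1066 fit [ 0.5211 -0.3519] [ 0.5205 -0.3514  0.0189]
scene white 431 px [303. 346.] mean [0.6708 0.1242] z 0.0499 fit [0.67   0.1233] [0.6701 0.1237 0.0196]
scene red disc 1028 px [299. 323.] mean [0.621  0.0674] z 0.0081 fit [0.6222 0.0693] [0.622  0.0691 0.036 ]
scene blue disc 940 px [289. 289.] mean [0.578  0.0011] z 0.0082 fit [5.784e-01 3.000e-04] [0.5777 0.0006 0.0359]
scene black disc 871 px [250. 275.] mean [ 0.6035 -0.0761] z 0.0081 fit [ 0.603  -0.0765] [ 0.6028 -0.0767  0.0363]
```

View pics/sceneC.png

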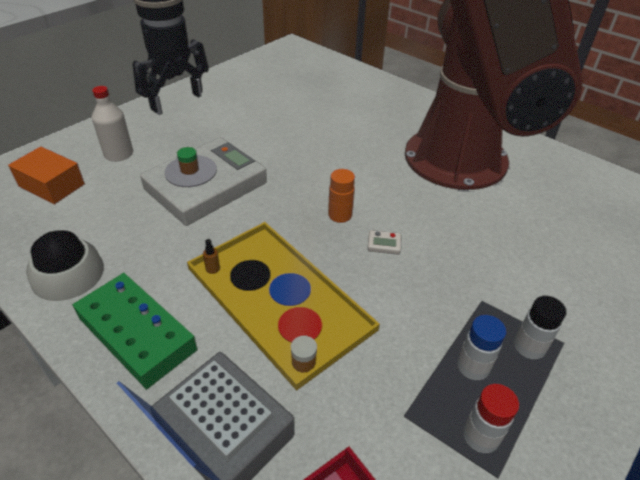

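jog_arm:
  steps:
    - {"jaw": 1, "slide": [2, 0.2, 0], "angular": [0, 0, 0]}
    - {"jaw": 1, "slide": [4, 0.4, 0], "angular": [0, 0, 0]}
    - {"jaw": 1, "slide": [4, 0.4, 0], "angular": [0, 0, 0]}
    - {"jaw": 1, "slide": [4, 0.4, 0], "angular": [0, 0, 0]}
    - {"jaw": 1, "slide": [4, 0.4, 0], "angular": [0, 0, 0]}
    - {"jaw": 1, "slide": [4, 0.4, 0], "angular": [0, 0, 0]}
    - {"jaw": 1, "slide": [4, 0.4, 0], "angular": [0, 0, 0]}
    - {"jaw": 1, "slide": [4, 0.4, 0], "angular": [0, 0, 0]}
    - {"jaw": 1, "slide": [4, 0.4, 0], "angular": [0, 0, 0]}
    - {"jaw": 1, "slide": [4, 0.4, 0], "angular": [0, 0, 0]}
    - {"jaw": 1, "slide": [4, 0.4, 0], "angular": [0, 0, 0]}
    - {"jaw": 1, "slide": [4, 0.4, 0], "angular": [0, 0, 0]}

```text
time_s: 29.95
ee_pos: [0.5584, 0.1297, 0.3717]
orientation: [-2.223, -2.214, 0.004]
force: [1.5, -1.0, 0.5]
opening: 0.0854
```

```bash
python3 go.py .585 .397 .38
```

```text
t 29.95 pos [0.5584 0.1297 0.3717] open 0.0854 F [ 1.5 -1.   0.5]
slide cm [26.75  2.55 -0.81] turn deg [-0.27 -0.06 -0.24] j [ 0.1   0.4  -0.08  1.1   0.    1.68]
```

jog_arm:
  steps:
    - {"jaw": 1, "slide": [4, 0.4, 0], "angular": [0, 0, -0.2]}
    - {"jaw": 1, "slide": [4, 0.4, 0], "angular": [0, 0, 0]}
    - {"jaw": 1, "slide": [4, 0.4, 0], "angular": [0, 0, 0]}
    - {"jaw": 1, "slide": [4, 0.4, 0], "angular": [0, 0, 0]}
    - {"jaw": 1, "slide": [4, 0.4, 0], "angular": [0, 0, 0]}
    - {"jaw": 1, "slide": [3.5, 0.3, 0], "angular": [0, 0, 0]}
    - {"jaw": 1, "slide": [2, 0.2, 0], "angular": [0, 0, 0]}
    - {"jaw": 1, "slide": [0.8, 0, 0], "angular": [0, 0, 0]}
    - {"jaw": 1, "slide": [0, 0, 0], "angular": [0, 0, 0]}

```text
time_s: 30.85
ee_pos: [0.573, 0.4137, 0.3664]
orientation: [-2.204, -2.225, 0.017]
force: [-0.7, -0.8, 0.1]
opening: 0.0857
```

```bash
python3 go.py .585 .397 .251
```

```text
t 30.85 pos [0.573  0.4137 0.3664] open 0.0857 F [-0.7 -0.8  0.1]
slide cm [-1.67  1.35 11.53] turn deg [-0.82  0.05  0.54] j [0.52 0.68 0.38 1.28 0.01 2.08]
```

jog_arm:
  steps:
    - {"jaw": 1, "slide": [-1.4, 1, 0.5], "angular": [-0.8, 0, 0.5]}
    - {"jaw": 1, "slide": [0, 0, 1], "angular": [0, 0, 0]}

```text
time_s: 31.05
ee_pos: [0.5833, 0.3979, 0.3516]
orientation: [2.22, 2.22, 0.001]
force: [0.4, -0.1, 1.1]
opening: 0.0856
```

```bash
python3 go.py .585 .397 .251
```

```text
t 31.05 pos [0.5833 0.3979 0.3516] open 0.0856 F [ 0.4 -0.1  1.1]
slide cm [-0.08  0.15 10.06] turn deg [0.1  0.06 0.  ] j [ 0.5   0.68  0.33  1.23 -0.    2.07]
```

jog_arm:
  steps:
    - {"jaw": 1, "slide": [-0.1, 0.2, 2], "angular": [0, 0, 0]}
    - {"jaw": 1, "slide": [0, 0, 2.5], "angular": [0, 0, 0]}
    - {"jaw": 1, "slide": [0, 0, 2.5], "angular": [0, 0, 0]}
    - {"jaw": 1, "slide": [0, 0, 1.5], "angular": [0, 0, 0]}
    - {"jaw": 1, "slide": [0, 0, 0.7], "angular": [0, 0, 0]}
    - {"jaw": 1, "slide": [0, 0, 0], "angular": [0, 0, 0]}

```text
time_s: 31.65
ee_pos: [0.5861, 0.3869, 0.2535]
orientation: [2.233, 2.208, -0.006]
force: [-0.4, 0.8, 0.3]
opening: 0.0854
```

```bash
python3 go.py .585 .397 .2525
```

```text
t 31.65 pos [0.5861 0.3869 0.2535] open 0.0854 F [-0.4  0.8  0.3]
slide cm [ 1.01 -0.12  0.1 ] turn deg [-0.09  0.2  -0.63] j [ 0.48  0.73  0.17  1.02 -0.    2.06]
```

jog_arm:
  newtons: 35
  steps:
    - {"jaw": 1, "slide": [1, -0.1, 0], "angular": [-0.1, 0.2, -0.6]}
    - {"jaw": 1, "slide": [0, 0, 0], "angular": [0, 0, 0]}
    - {"jaw": 1, "slide": [0, 0, 0], "angular": [0, 0, 0]}

```text
time_s: 31.95
ee_pos: [0.586, 0.3972, 0.2557]
orientation: [2.222, 2.22, 0.005]
force: [0.2, 0.2, 0.3]
opening: 0.0854
```

```bash
python3 go.py .585 .397 .2525
```

```text
t 31.95 pos [0.586  0.3972 0.2557] open 0.0854 F [0.2 0.2 0.3]
slide cm [-0.02 -0.1   0.32] turn deg [ 0.16 -0.1  -0.05] j [0.49 0.74 0.19 1.02 0.   2.06]
```

jog_arm:
  newtons: 35
  steps:
    - {"jaw": 1, "slide": [0, -0.1, 0.3], "angular": [0.1, 0, 0]}
    - {"jaw": 0, "slide": [0, 0, 0], "angular": [0, 0, 0]}
    - {"jaw": 0, "slide": [0, 0, 0], "angular": [0, 0, 0]}
    - {"jaw": 0, "slide": [0, 0, 0], "angular": [0, 0, 0]}
    - {"jaw": 0, "slide": [0, 0, 0], "angular": [0, 0, 0]}
    - {"jaw": 0, "slide": [0, 0, 0], "angular": [0, 0, 0]}
    - {"jaw": 0, "slide": [0, 0, 0], "angular": [0, 0, 0]}
    - {"jaw": 0, "slide": [0, 0, 0], "angular": [0, 0, 0]}

```text
time_s: 32.75
ee_pos: [0.5851, 0.3978, 0.2542]
orientation: [-2.222, -2.221, -0.007]
force: [-0.4, -0.1, 0.1]
opening: 0.0482
```

```bash
python3 go.py .622 .0704 .39
```

```text
t 32.75 pos [0.5851 0.3978 0.2542] open 0.0482 F [-0.4 -0.1  0.1]
slide cm [-32.7    3.74 -13.67] turn deg [ 0.17 -0.17 -0.01] j [0.49 0.74 0.19 1.02 0.   2.06]
```

jog_arm:
  steps:
    - {"jaw": 0, "slide": [0, 0, -1.5], "angular": [0, 0, 0]}
    - {"jaw": 0, "slide": [0, 0, -2.5], "angular": [0, 0, 0]}
    - {"jaw": 0, "slide": [0, 0, -2.5], "angular": [0, 0, 0]}
    - {"jaw": 0, "slide": [0, 0, -2], "angular": [0, 0, 0]}
    - {"jaw": 0, "slide": [-1.5, 0.2, -1], "angular": [0, 0, 0]}
    - {"jaw": 0, "slide": [-3, 0.4, 0], "angular": [0, 0, 0]}
    - {"jaw": 0, "slide": [-4, 0.4, 0], "angular": [0, 0, 0]}
    - {"jaw": 0, "slide": [-4, 0.4, 0], "angular": [0, 0, 0]}
    - {"jaw": 0, "slide": [-4, 0.4, 0], "angular": [0, 0, 0]}
    - {"jaw": 0, "slide": [-4, 0.4, 0], "angular": [0, 0, 0]}
    - {"jaw": 0, "slide": [-3.5, 0.4, 0], "angular": [0, 0, 0]}
    - {"jaw": 0, "slide": [-3, 0.4, 0], "angular": [0, 0, 0]}

```text
time_s: 33.95
ee_pos: [0.6128, 0.1151, 0.3462]
orientation: [-2.215, -2.225, 0.008]
force: [-0.8, -0.0, -1.1]
opening: 0.0481
```

```bash
python3 go.py .622 .0704 .35
```

```text
t 33.95 pos [0.6128 0.1151 0.3462] open 0.0481 F [-0.8 -0.  -1.1]
slide cm [-4.47  0.9  -0.38] turn deg [-0.28  0.11  0.26] j [ 0.07  0.52  0.03  1.09 -0.    1.64]
```

jog_arm:
  steps:
    - {"jaw": 0, "slide": [-2, 0.5, 0], "angular": [-0.2, 0.1, 0.2]}
    - {"jaw": 0, "slide": [-1, 0.2, 0], "angular": [0, 0, 0]}
    - {"jaw": 0, "slide": [0, 0, 0], "angular": [0, 0, 0]}
    - {"jaw": 0, "slide": [0, 0, 0], "angular": [0, 0, 0]}

```text
time_s: 34.35
ee_pos: [0.6189, 0.0775, 0.3445]
orientation: [-2.226, -2.213, 0.007]
force: [0.5, 0.3, -1.5]
opening: 0.0479
```

```bash
python3 go.py .622 .0704 .263
```

```text
t 34.35 pos [0.6189 0.0775 0.3445] open 0.0479 F [ 0.5  0.3 -1.5]
slide cm [-0.69  0.36  8.15] turn deg [-0.27  0.09 -0.34] j [ 0.01  0.52  0.03  1.09 -0.    1.58]
```

jog_arm:
  steps:
    - {"jaw": 0, "slide": [-0.7, 0.3, 1], "angular": [-0.3, 0.1, -0.3]}
    - {"jaw": 0, "slide": [0, 0, 2], "angular": [0, 0, 0]}
    - {"jaw": 0, "slide": [0, 0, 2], "angular": [0, 0, 0]}
    - {"jaw": 0, "slide": [0, 0, 1.5], "angular": [0, 0, 0]}
    - {"jaw": 0, "slide": [0, 0, 0.5], "angular": [0, 0, 0]}
    - {"jaw": 0, "slide": [0, 0, 0], "angular": [0, 0, 0]}

```text
time_s: 34.95
ee_pos: [0.6213, 0.0746, 0.2691]
orientation: [-2.212, -2.231, -0.003]
force: [0.5, -0.0, -0.8]
opening: 0.0482
```

```bash
python3 go.py .622 .0704 .263
```

```text
t 34.95 pos [0.6213 0.0746 0.2691] open 0.0482 F [ 0.5 -0.  -0.8]
slide cm [-0.42  0.06  0.61] turn deg [ 0.06 -0.07  0.5 ] j [ 0.    0.58 -0.07  0.92  0.    1.56]
```

jog_arm:
  steps:
    - {"jaw": 0, "slide": [-0.4, 0.1, 0.3], "angular": [0, 0, 0.4]}
    - {"jaw": 0, "slide": [0, 0, 0.3], "angular": [0, 0, 0]}
    - {"jaw": 0, "slide": [0, 0, 0], "angular": [0, 0, 0]}

```text
time_s: 35.25
ee_pos: [0.623, 0.0709, 0.2639]
orientation: [2.218, 2.223, 0.005]
force: [0.5, -0.2, -1.0]
opening: 0.0481
```

```bash
python3 go.py .622 .0704 .2585
```

```text
t 35.25 pos [0.623  0.0709 0.2639] open 0.0481 F [ 0.5 -0.2 -1. ]
slide cm [-0.05 -0.1   0.54] turn deg [ 0.17 -0.07  0.14] j [-0.    0.58 -0.08  0.91  0.    1.56]
```

jog_arm:
  steps:
    - {"jaw": 0, "slide": [0, -0.1, 0.3], "angular": [0, 0, 0]}
    - {"jaw": 0, "slide": [0, 0, 0.2], "angular": [0, 0, 0]}
    - {"jaw": 0, "slide": [0, 0, 0.1], "angular": [0, 0, 0]}

```text
time_s: 35.55
ee_pos: [0.6224, 0.0708, 0.2586]
orientation: [2.217, 2.222, 0.007]
force: [-0.2, 0.2, -1.7]
opening: 0.0482
```

```bash
python3 go.py .622 .0704 .2585
```

```text
t 35.55 pos [0.6224 0.0708 0.2586] open 0.0482 F [-0.2  0.2 -1.7]
slide cm [-0.04 -0.04  0.01] turn deg [ 0.3  -0.07  0.13] j [-0.    0.59 -0.09  0.89  0.    1.56]
```

jog_arm:
  steps:
    - {"jaw": 0, "slide": [0, 0, 0.15], "angular": [0, 0, 0]}
    - {"jaw": 0, "slide": [0, 0, 0.1], "angular": [0, 0, 0]}

```text
time_s: 35.75
ee_pos: [0.6223, 0.0708, 0.258]
orientation: [2.216, 2.221, 0.008]
force: [-5.5, 1.2, 10.0]
opening: 0.0478
```

```bash
python3 go.py .622 .0704 .2585; python3 meas.py D | grep red
```

```text
t 35.75 pos [0.6223 0.0708 0.258 ] open 0.0478 F [-5.5  1.2 10. ]
slide cm [-0.04 -0.03 -0.05] turn deg [ 0.35 -0.06  0.13] j [-0.    0.59 -0.09  0.89  0.    1.56]
scene red cap 402 px [303. 287.] mean [0.6224 0.0786] z 0.113 fit [0.6177 0.0807] [0.6193 0.0763 0.0203]
scene red disc 145 px [284. 330.] mean [0.6481 0.0587] z 0.008 fit [0.6193 0.0705] [0.6276 0.0659 0.0301]
```

Seated; release and rise, heading to black.

jog_arm:
  steps:
    - {"jaw": 0.7, "slide": [0, 0, 0], "angular": [0, 0, 0]}
    - {"jaw": 0.85, "slide": [0, 0, 0], "angular": [0, 0, 0]}
    - {"jaw": 1, "slide": [0, 0, 0], "angular": [0, 0, 0]}
    - {"jaw": 1, "slide": [0, 0, 0], "angular": [0, 0, 0]}
    - {"jaw": 1, "slide": [0, 0, -1], "angular": [0, 0, 0]}
    - {"jaw": 1, "slide": [0, 0, -2.5], "angular": [0, 0, 0]}
    - {"jaw": 1, "slide": [0, 0, -3], "angular": [0, 0, 0]}
    - {"jaw": 1, "slide": [0, 0, -3], "angular": [0, 0, 0]}
    - {"jaw": 1, "slide": [0, 0, -2], "angular": [0, 0, 0]}

```text
time_s: 36.75
ee_pos: [0.6207, 0.0707, 0.3766]
orientation: [2.218, 2.224, 0.003]
force: [0.2, 0.2, -1.5]
opening: 0.0852
```

```bash
python3 go.py .392 .3785 .37;  python3 meas.py E | grep red
```

```text
t 36.75 pos [0.6207 0.0707 0.3766] open 0.0852 F [ 0.2  0.2 -1.5]
slide cm [ 30.84 -22.8    0.65] turn deg [ 0.11 -0.06  0.13] j [-0.    0.5   0.08  1.16  0.    1.56]
scene red cap 595 px [298. 287.] mean [0.6269 0.0715] z 0.1129 fit [0.6241 0.0704] [0.6246 0.0703 0.0233]
scene red disc 145 px [284. 330.] mean [0.6481 0.0587] z 0.0079 fit [0.6197 0.0709] [0.6261 0.0676 0.0319]
```

jog_arm:
  steps:
    - {"jaw": 1, "slide": [2, -1.4, 0], "angular": [0, 0, 0]}
    - {"jaw": 1, "slide": [3, -2.3, 0], "angular": [0, 0, 0]}
    - {"jaw": 1, "slide": [3.5, -2.6, 0], "angular": [0, 0, 0]}
    - {"jaw": 1, "slide": [3.5, -2.6, 0], "angular": [0, 0, 0]}
    - {"jaw": 1, "slide": [3.5, -2.6, 0], "angular": [0, 0, 0]}
    - {"jaw": 1, "slide": [3.5, -2.6, 0], "angular": [0, 0, 0]}
    - {"jaw": 1, "slide": [3.5, -2.6, 0], "angular": [0, 0, 0]}
    - {"jaw": 1, "slide": [3, -2.2, 0], "angular": [0, 0, 0]}
    - {"jaw": 1, "slide": [2, -1.5, 0], "angular": [0, 0, 0]}
    - {"jaw": 1, "slide": [1, -0.7, 0], "angular": [0, 0, 0]}
    - {"jaw": 1, "slide": [0, 0, 0], "angular": [0, 0, 0]}

```text
time_s: 37.95
ee_pos: [0.4013, 0.3636, 0.3749]
orientation: [2.219, 2.218, 0.005]
force: [0.2, -0.8, -0.1]
opening: 0.0853
```

```bash
python3 go.py .392 .3785 .37
```

```text
t 37.95 pos [0.4013 0.3636 0.3749] open 0.0853 F [ 0.2 -0.8 -0.1]
slide cm [ 1.49 -0.93  0.49] turn deg [ 0.29  0.01 -0.04] j [ 0.6   0.34 -0.17  1.06 -0.    2.17]
```

jog_arm:
  steps:
    - {"jaw": 1, "slide": [1.4, -0.9, 0.5], "angular": [0.2, 0, 0]}
    - {"jaw": 1, "slide": [0, 0, 1.5], "angular": [0, 0, 0]}
    - {"jaw": 1, "slide": [0, 0, 2], "angular": [0, 0, 0]}
    - {"jaw": 1, "slide": [0, 0, 2], "angular": [0, 0, 0]}
    - {"jaw": 1, "slide": [0, 0, 2], "angular": [0, 0, 0]}
    - {"jaw": 1, "slide": [0, 0, 1], "angular": [0, 0, 0]}
    - {"jaw": 1, "slide": [0, 0, 0], "angular": [0, 0, 0]}

```text
time_s: 38.65
ee_pos: [0.3986, 0.3722, 0.2819]
orientation: [2.227, 2.21, 0.003]
force: [-0.7, 0.5, 1.7]
opening: 0.0855
```

```bash
python3 go.py .392 .3785 .254
```

```text
t 38.65 pos [0.3986 0.3722 0.2819] open 0.0855 F [-0.7  0.5  1.7]
slide cm [ 0.64 -0.68  2.79] turn deg [ 0.25  0.11 -0.44] j [ 0.62  0.43 -0.3   0.85 -0.    2.2 ]
```

jog_arm:
  steps:
    - {"jaw": 1, "slide": [0.6, -0.7, 1], "angular": [0.2, 0.1, -0.4]}
    - {"jaw": 1, "slide": [0, 0, 1], "angular": [0, 0, 0]}
    - {"jaw": 1, "slide": [0, 0, 0.5], "angular": [0, 0, 0]}
    - {"jaw": 1, "slide": [0, 0, 0], "angular": [0, 0, 0]}

```text
time_s: 39.05
ee_pos: [0.3926, 0.3785, 0.2566]
orientation: [2.222, 2.219, 0.004]
force: [-0.2, 0.1, -0.0]
opening: 0.0853
```

```bash
python3 go.py .392 .3785 .254
```

```text
t 39.05 pos [0.3926 0.3785 0.2566] open 0.0853 F [-0.2  0.1 -0. ]
slide cm [ 0.   -0.06  0.26] turn deg [ 0.15 -0.07 -0.07] j [ 0.63  0.45 -0.33  0.79 -0.    2.21]
```

jog_arm:
  newtons: 35
  steps:
    - {"jaw": 1, "slide": [0, 0, 0.3], "angular": [0, 0, 0]}
    - {"jaw": 0, "slide": [0, 0, 0], "angular": [0, 0, 0]}
    - {"jaw": 0, "slide": [0, 0, 0], "angular": [0, 0, 0]}
    - {"jaw": 0, "slide": [0, 0, 0], "angular": [0, 0, 0]}
    - {"jaw": 0, "slide": [0, 0, 0], "angular": [0, 0, 0]}
    - {"jaw": 0, "slide": [0, 0, 0], "angular": [0, 0, 0]}
    - {"jaw": 0, "slide": [0, 0, 0], "angular": [0, 0, 0]}
    - {"jaw": 0, "slide": [0, 0, 0], "angular": [0, 0, 0]}

```text
time_s: 39.85
ee_pos: [0.3928, 0.3788, 0.2544]
orientation: [2.221, 2.22, 0.007]
force: [0.4, 1.1, -1.3]
opening: 0.0481
```

```bash
python3 go.py .6027 -.0758 .39
```

```text
t 39.85 pos [0.3928 0.3788 0.2544] open 0.0481 F [ 0.4  1.1 -1.3]
slide cm [-45.41  21.08 -13.57] turn deg [ 0.23 -0.12 -0.05] j [ 0.63  0.46 -0.33  0.78 -0.    2.21]
```

jog_arm:
  steps:
    - {"jaw": 0, "slide": [0, 0, -1.5], "angular": [0, 0, 0]}
    - {"jaw": 0, "slide": [0, 0, -2.5], "angular": [0, 0, 0]}
    - {"jaw": 0, "slide": [0, 0, -2.5], "angular": [0, 0, 0]}
    - {"jaw": 0, "slide": [0, 0, -2.5], "angular": [0, 0, 0]}
    - {"jaw": 0, "slide": [0, 0, -2.5], "angular": [0, 0, 0]}
    - {"jaw": 0, "slide": [-1.5, 0.7, -2.3], "angular": [0, 0, 0]}
    - {"jaw": 0, "slide": [-3, 1.4, 0], "angular": [0, 0, 0]}
    - {"jaw": 0, "slide": [-4, 1.8, 0], "angular": [0, 0, 0]}
    - {"jaw": 0, "slide": [-4, 1.9, 0], "angular": [0, 0, 0]}
    - {"jaw": 0, "slide": [-4, 1.9, 0], "angular": [0, 0, 0]}
    - {"jaw": 0, "slide": [-4, 1.9, 0], "angular": [0, 0, 0]}
    - {"jaw": 0, "slide": [-4, 1.9, 0], "angular": [0, 0, 0]}

```text
time_s: 41.05
ee_pos: [0.5089, 0.1293, 0.3979]
orientation: [2.21, 2.23, 0.008]
force: [0.1, -0.0, -1.6]
opening: 0.0479
```

```bash
python3 go.py .6027 -.0758 .39
```

```text
t 41.05 pos [0.5089 0.1293 0.3979] open 0.0479 F [ 0.1 -0.  -1.6]
slide cm [-20.59   9.2    0.79] turn deg [ 0.27 -0.13  0.51] j [ 0.11  0.29 -0.17  1.1   0.    1.67]
```

jog_arm:
  steps:
    - {"jaw": 0, "slide": [-4, 1.8, 0], "angular": [0, 0, 0.4]}
    - {"jaw": 0, "slide": [-4, 1.8, 0], "angular": [0, 0, 0]}
    - {"jaw": 0, "slide": [-4, 1.8, 0], "angular": [0, 0, 0]}
    - {"jaw": 0, "slide": [-3.5, 1.5, 0], "angular": [0, 0, 0]}
    - {"jaw": 0, "slide": [-2, 0.8, 0], "angular": [0, 0, 0]}
    - {"jaw": 0, "slide": [-0.8, 0.4, 0], "angular": [0, 0, 0]}
    - {"jaw": 0, "slide": [0, 0, 0], "angular": [0, 0, 0]}

```text
time_s: 41.75
ee_pos: [0.5939, -0.0673, 0.3969]
orientation: [2.226, 2.214, 0.007]
force: [0.1, -0.1, -1.3]
opening: 0.0481
```

```bash
python3 go.py .6027 -.0758 .263
```

```text
t 41.75 pos [ 0.5939 -0.0673  0.3969] open 0.0481 F [ 0.1 -0.1 -1.3]
slide cm [-0.87  0.82 13.39] turn deg [ 0.3  -0.09 -0.31] j [-0.24  0.43  0.03  1.17  0.    1.34]
```

jog_arm:
  steps:
    - {"jaw": 0, "slide": [-0.9, 0.8, 1], "angular": [0.3, 0, -0.3]}
    - {"jaw": 0, "slide": [0, 0, 2], "angular": [0, 0, 0]}
    - {"jaw": 0, "slide": [0, 0, 2.5], "angular": [0, 0, 0]}
    - {"jaw": 0, "slide": [0, 0, 2.5], "angular": [0, 0, 0]}
    - {"jaw": 0, "slide": [0, 0, 2], "angular": [0, 0, 0]}
    - {"jaw": 0, "slide": [0, 0, 1], "angular": [0, 0, 0]}
    - {"jaw": 0, "slide": [0, 0, 0], "angular": [0, 0, 0]}

```text
time_s: 42.45
ee_pos: [0.6023, -0.0701, 0.2806]
orientation: [-2.207, -2.231, -0.001]
force: [1.0, 0.3, -1.8]
opening: 0.048
```

```bash
python3 go.py .6027 -.0758 .263
```

```text
t 42.45 pos [ 0.6023 -0.0701  0.2806] open 0.048 F [ 1.   0.3 -1.8]
slide cm [-0.57  0.04  1.76] turn deg [-0.11 -0.17  0.6 ] j [-0.24  0.53 -0.12  0.92  0.    1.32]
```

jog_arm:
  steps:
    - {"jaw": 0, "slide": [-0.5, 0, 0.6], "angular": [-0.1, -0.1, 0.6]}
    - {"jaw": 0, "slide": [0, 0, 0.6], "angular": [0, 0, 0]}
    - {"jaw": 0, "slide": [0, 0, 0.3], "angular": [0, 0, 0]}
    - {"jaw": 0, "slide": [0, 0, 0], "angular": [0, 0, 0]}

```text
time_s: 42.85
ee_pos: [0.6034, -0.0751, 0.2666]
orientation: [2.22, 2.22, 0.004]
force: [-0.6, -0.0, -1.0]
opening: 0.0479
```

```bash
python3 go.py .6027 -.0758 .2585
```

```text
t 42.85 pos [ 0.6034 -0.0751  0.2666] open 0.0479 F [-0.6 -0.  -1. ]
slide cm [-0.07 -0.07  0.81] turn deg [ 0.18 -0.01  0.02] j [-0.24  0.55 -0.13  0.89  0.    1.33]
```

jog_arm:
  steps:
    - {"jaw": 0, "slide": [-0.1, -0.1, 0.4], "angular": [0, 0, 0]}
    - {"jaw": 0, "slide": [0, 0, 0.3], "angular": [0, 0, 0]}
    - {"jaw": 0, "slide": [0, 0, 0.15], "angular": [0, 0, 0]}
    - {"jaw": 0, "slide": [0, 0, 0.1], "angular": [0, 0, 0]}

```text
time_s: 43.25
ee_pos: [0.6028, -0.0765, 0.2582]
orientation: [2.218, 2.218, 0.005]
force: [-4.4, -0.7, 15.6]
opening: 0.0482
```

```bash
python3 go.py .6027 -.0758 .2585
```

```text
t 43.25 pos [ 0.6028 -0.0765  0.2582] open 0.0482 F [-4.4 -0.7 15.6]
slide cm [ 0.07 -0.01 -0.03] turn deg [0.31 0.04 0.  ] j [-0.25  0.55 -0.15  0.86  0.    1.32]
```

jog_arm:
  steps:
    - {"jaw": 0.7, "slide": [0, 0, 0], "angular": [0, 0, 0]}
    - {"jaw": 0.85, "slide": [0, 0, 0], "angular": [0, 0, 0]}
    - {"jaw": 1, "slide": [0, 0, 0], "angular": [0, 0, 0]}
    - {"jaw": 1, "slide": [0, 0, 0], "angular": [0, 0, 0]}
    - {"jaw": 1, "slide": [0, 0, -1], "angular": [0, 0, 0]}
    - {"jaw": 1, "slide": [0, 0, -2.5], "angular": [0, 0, 0]}
    - {"jaw": 1, "slide": [0, 0, -3], "angular": [0, 0, 0]}
    - {"jaw": 1, "slide": [0, 0, -3], "angular": [0, 0, 0]}
    - {"jaw": 1, "slide": [0, 0, -2], "angular": [0, 0, 0]}

```text
time_s: 44.15
ee_pos: [0.6012, -0.0761, 0.3771]
orientation: [2.221, 2.221, 0.002]
force: [-0.0, 0.2, 0.3]
opening: 0.0853
```

```bash
python3 go.py .490 .3297 .37;  python3 meas.py F | grep cap
```

```text
t 44.15 pos [ 0.6012 -0.0761  0.3771] open 0.0853 F [-0.   0.2  0.3]
slide cm [ 40.58 -11.11   0.71] turn deg [ 0.07 -0.03  0.01] j [-0.25  0.46  0.03  1.14  0.    1.32]
top red cap 465 px [283. 178.] mean [0.6217 0.0709] z 0.1129 fit [0.6229 0.0703] [0.6224 0.0707 0.0231]
top blue cap 497 px [149. 250.] mean [0.4897 0.3295] z 0.1091 fit [0.4901 0.3299] [0.49   0.3299 0.0239]
scene red cap 590 px [298. 286.] mean [0.6265 0.0713] z 0.1129 fit [0.6251 0.0699] [0.625  0.0701 0.023 ]
scene blue cap 798 px [488. 329.] mean [0.4929 0.3296] z 0.109 fit [0.4903 0.3289] [0.4904 0.3289 0.0244]
scene black cap 502 px [246. 236.] mean [ 0.6062 -0.0724] z 0.1127 fit [ 0.6023 -0.0755] [ 0.6032 -0.0752  0.0232]
```

Red and black are within ~2 mm. Now blue.

jog_arm:
  steps:
    - {"jaw": 1, "slide": [2, -0.5, 0], "angular": [0, 0, 0]}
    - {"jaw": 1, "slide": [4, -1.1, 0], "angular": [0, 0, 0]}
    - {"jaw": 1, "slide": [4, -1.1, 0], "angular": [0, 0, 0]}
    - {"jaw": 1, "slide": [4, -1.1, 0], "angular": [0, 0, 0]}
    - {"jaw": 1, "slide": [4, -1.1, 0], "angular": [0, 0, 0]}
    - {"jaw": 1, "slide": [4, -1.1, 0], "angular": [0, 0, 0]}
    - {"jaw": 1, "slide": [4, -1.1, 0], "angular": [0, 0, 0]}
    - {"jaw": 1, "slide": [4, -1.1, 0], "angular": [0, 0, 0]}
    - {"jaw": 1, "slide": [4, -1.1, 0], "angular": [0, 0, 0]}
    - {"jaw": 1, "slide": [3, -0.8, 0], "angular": [0, 0, 0]}
    - {"jaw": 1, "slide": [1.5, -0.4, 0], "angular": [0, 0, 0]}
    - {"jaw": 1, "slide": [0, 0, 0], "angular": [0, 0, 0]}

```text
time_s: 45.45
ee_pos: [0.4914, 0.3223, 0.3756]
orientation: [2.222, 2.216, 0.002]
force: [-0.4, -0.8, -0.1]
opening: 0.0858
```

```bash
python3 go.py .490 .3297 .35
```

```text
t 45.45 pos [0.4914 0.3223 0.3756] open 0.0858 F [-0.4 -0.8 -0.1]
slide cm [ 0.75 -0.15  2.56] turn deg [ 0.21  0.09 -0.16] j [ 0.46  0.43 -0.03  1.11 -0.    2.03]
```

jog_arm:
  steps:
    - {"jaw": 1, "slide": [0.7, -0.2, 1], "angular": [0.2, 0, -0.1]}
    - {"jaw": 1, "slide": [0, 0, 2], "angular": [0, 0, 0]}
    - {"jaw": 1, "slide": [0, 0, 2.5], "angular": [0, 0, 0]}
    - {"jaw": 1, "slide": [0, 0, 2.5], "angular": [0, 0, 0]}
    - {"jaw": 1, "slide": [0, 0, 1.5], "angular": [0, 0, 0]}
    - {"jaw": 1, "slide": [0, 0, 0.5], "angular": [0, 0, 0]}
    - {"jaw": 1, "slide": [0, 0, 0], "angular": [0, 0, 0]}

```text
time_s: 46.15
ee_pos: [0.4896, 0.3254, 0.2683]
orientation: [2.227, 2.215, -0.007]
force: [-0.8, -0.6, 0.9]
opening: 0.0851
```

```bash
python3 go.py .490 .3297 .254
```

```text
t 46.15 pos [0.4896 0.3254 0.2683] open 0.0851 F [-0.8 -0.6  0.9]
slide cm [0.43 0.04 1.43] turn deg [-0.17  0.21 -0.33] j [ 0.46  0.52 -0.19  0.87 -0.    2.04]
```

jog_arm:
  newtons: 35
  steps:
    - {"jaw": 1, "slide": [0.4, 0, 0.7], "angular": [-0.2, 0.2, -0.3]}
    - {"jaw": 1, "slide": [0, 0, 0.5], "angular": [0, 0, 0]}
    - {"jaw": 1, "slide": [0, 0, 0.2], "angular": [0, 0, 0]}
    - {"jaw": 1, "slide": [0, 0, 0], "angular": [0, 0, 0]}

```text
time_s: 46.55
ee_pos: [0.4906, 0.3295, 0.2549]
orientation: [2.222, 2.219, 0.005]
force: [-0.8, 0.1, -0.6]
opening: 0.0853
```

```bash
python3 go.py .490 .3297 .254
```

```text
t 46.55 pos [0.4906 0.3295 0.2549] open 0.0853 F [-0.8  0.1 -0.6]
slide cm [ 0.02 -0.06  0.09] turn deg [ 0.18 -0.08 -0.06] j [ 0.47  0.53 -0.2   0.84 -0.    2.04]
```

jog_arm:
  newtons: 35
  steps:
    - {"jaw": 0, "slide": [0, 0, 0.1], "angular": [0, 0, 0]}
    - {"jaw": 0, "slide": [0, 0, 0], "angular": [0, 0, 0]}
    - {"jaw": 0, "slide": [0, 0, 0], "angular": [0, 0, 0]}
    - {"jaw": 0, "slide": [0, 0, 0], "angular": [0, 0, 0]}
    - {"jaw": 0, "slide": [0, 0, 0], "angular": [0, 0, 0]}
    - {"jaw": 0, "slide": [0, 0, 0], "angular": [0, 0, 0]}
    - {"jaw": 0, "slide": [0, 0, 0], "angular": [0, 0, 0]}

```text
time_s: 47.25
ee_pos: [0.4908, 0.3298, 0.2549]
orientation: [2.221, 2.22, 0.007]
force: [0.2, -0.6, 0.3]
opening: 0.0479
```

```bash
python3 go.py .5772 .0019 .40
```

```text
t 47.25 pos [0.4908 0.3298 0.2549] open 0.0479 F [ 0.2 -0.6  0.3]
slide cm [-32.75   8.72 -14.55] turn deg [ 0.26 -0.13 -0.04] j [ 0.47  0.53 -0.2   0.84 -0.    2.04]
```

jog_arm:
  steps:
    - {"jaw": 0, "slide": [0, 0, -1.5], "angular": [0, 0, 0]}
    - {"jaw": 0, "slide": [0, 0, -2.5], "angular": [0, 0, 0]}
    - {"jaw": 0, "slide": [0, 0, -2.5], "angular": [0, 0, 0]}
    - {"jaw": 0, "slide": [0, 0, -2.5], "angular": [0, 0, 0]}
    - {"jaw": 0, "slide": [0, 0, -2.5], "angular": [0, 0, 0]}
    - {"jaw": 0, "slide": [0, 0, -2], "angular": [0, 0, 0]}
    - {"jaw": 0, "slide": [-2, 0.5, -0.5], "angular": [0, 0, 0]}
    - {"jaw": 0, "slide": [-3.5, 1, 0], "angular": [0, 0, 0]}
    - {"jaw": 0, "slide": [-4, 1.1, 0], "angular": [0, 0, 0]}
    - {"jaw": 0, "slide": [-4, 1.1, 0], "angular": [0, 0, 0]}
    - {"jaw": 0, "slide": [-4, 1.1, 0], "angular": [0, 0, 0]}

```text
time_s: 48.35
ee_pos: [0.5379, 0.1534, 0.3993]
orientation: [2.212, 2.23, 0.005]
force: [1.2, 0.2, -0.8]
opening: 0.0482
```

```bash
python3 go.py .5772 .0019 .40
```

```text
t 48.35 pos [0.5379 0.1534 0.3993] open 0.0482 F [ 1.2  0.2 -0.8]
slide cm [-15.18   3.81  -0.09] turn deg [ 0.17 -0.12  0.45] j [ 0.15  0.36 -0.07  1.14  0.    1.71]
```

jog_arm:
  steps:
    - {"jaw": 0, "slide": [-4, 1, 0], "angular": [0, 0, 0.4]}
    - {"jaw": 0, "slide": [-4, 1, 0], "angular": [0, 0, 0]}
    - {"jaw": 0, "slide": [-3, 0.7, 0], "angular": [0, 0, 0]}
    - {"jaw": 0, "slide": [-2, 0.5, 0], "angular": [0, 0, 0]}
    - {"jaw": 0, "slide": [-0.8, 0.3, 0], "angular": [0, 0, 0]}
    - {"jaw": 0, "slide": [0, 0, 0], "angular": [0, 0, 0]}
    - {"jaw": 0, "slide": [0, 0, 0], "angular": [0, 0, 0]}

```text
time_s: 49.05
ee_pos: [0.5745, 0.0053, 0.3985]
orientation: [2.227, 2.215, 0.005]
force: [0.4, 0.2, -0.7]
opening: 0.048
```

```bash
python3 go.py .5772 .0019 .40
```

```text
t 49.05 pos [0.5745 0.0053 0.3985] open 0.048 F [ 0.4  0.2 -0.7]
slide cm [-0.34  0.27 -0.15] turn deg [ 0.15 -0.09 -0.32] j [-0.12  0.39 -0.03  1.15  0.    1.46]
```

jog_arm:
  steps:
    - {"jaw": 0, "slide": [-0.3, 0.3, 0.3], "angular": [0.1, 0, -0.3]}
    - {"jaw": 0, "slide": [0, 0, 1], "angular": [0, 0, 0]}
    - {"jaw": 0, "slide": [0, 0, 1], "angular": [0, 0, 0]}
    - {"jaw": 0, "slide": [0, 0, 1], "angular": [0, 0, 0]}

```text
time_s: 49.45
ee_pos: [0.5776, 0.0055, 0.364]
orientation: [2.216, 2.226, 0.005]
force: [-0.7, 0.2, -1.6]
opening: 0.048
```

```bash
python3 go.py .5772 .0019 .2635
```

```text
t 49.45 pos [0.5776 0.0055 0.364 ] open 0.048 F [-0.7  0.2 -1.6]
slide cm [-0.38 -0.06 10.05] turn deg [ 0.13 -0.11  0.27] j [-0.12  0.41 -0.08  1.07  0.    1.45]
```

jog_arm:
  steps:
    - {"jaw": 0, "slide": [-0.3, 0, 1.5], "angular": [0, 0, 0.2]}
    - {"jaw": 0, "slide": [0, 0, 2], "angular": [0, 0, 0]}
    - {"jaw": 0, "slide": [0, 0, 2], "angular": [0, 0, 0]}
    - {"jaw": 0, "slide": [0, 0, 2], "angular": [0, 0, 0]}
    - {"jaw": 0, "slide": [0, 0, 1], "angular": [0, 0, 0]}
    - {"jaw": 0, "slide": [0, 0, 0], "angular": [0, 0, 0]}

```text
time_s: 50.05
ee_pos: [0.5753, 0.0048, 0.27]
orientation: [-2.214, -2.222, 0.001]
force: [0.1, 0.9, -1.6]
opening: 0.0483
```

```bash
python3 go.py .5772 .0019 .2595
```

```text
t 50.05 pos [0.5753 0.0048 0.27  ] open 0.0483 F [ 0.1  0.9 -1.6]
slide cm [-0.29  0.2   1.04] turn deg [-0.2  -0.17  0.2 ] j [-0.12  0.49 -0.22  0.86  0.    1.45]
```

jog_arm:
  steps:
    - {"jaw": 0, "slide": [-0.3, 0.2, 0.4], "angular": [-0.2, -0.1, 0.2]}
    - {"jaw": 0, "slide": [0, 0, 0.3], "angular": [0, 0, 0]}
    - {"jaw": 0, "slide": [0, 0, 0.1], "angular": [0, 0, 0]}

```text
time_s: 50.35
ee_pos: [0.5781, 0.0016, 0.2628]
orientation: [2.221, 2.221, 0.004]
force: [0.2, -0.3, -0.7]
opening: 0.0482
```

```bash
python3 go.py .5772 .0019 .2595
```

```text
t 50.35 pos [0.5781 0.0016 0.2628] open 0.0482 F [ 0.2 -0.3 -0.7]
slide cm [ 0.03 -0.09  0.33] turn deg [ 0.14 -0.05 -0.  ] j [-0.12  0.5  -0.23  0.84  0.    1.45]
```

jog_arm:
  steps:
    - {"jaw": 0, "slide": [0, -0.1, 0.25], "angular": [0, 0, 0]}
    - {"jaw": 0, "slide": [0, 0, 0.15], "angular": [0, 0, 0]}
    - {"jaw": 0, "slide": [0, 0, 0.1], "angular": [0, 0, 0]}

```text
time_s: 50.65
ee_pos: [0.5776, 0.0015, 0.2587]
orientation: [2.219, 2.219, 0.006]
force: [-1.6, -0.7, 9.6]
opening: 0.0478
```

```bash
python3 go.py .5772 .0019 .2595
```

```text
t 50.65 pos [0.5776 0.0015 0.2587] open 0.0478 F [-1.6 -0.7  9.6]
slide cm [ 0.04 -0.04 -0.08] turn deg [ 0.28 -0.03 -0.01] j [-0.12  0.5  -0.23  0.83  0.    1.45]
```

jog_arm:
  steps:
    - {"jaw": 0.7, "slide": [0, 0, 0], "angular": [0, 0, 0]}
    - {"jaw": 0.85, "slide": [0, 0, 0], "angular": [0, 0, 0]}
    - {"jaw": 1, "slide": [0, 0, 0], "angular": [0, 0, 0]}
    - {"jaw": 1, "slide": [0, 0, 0], "angular": [0, 0, 0]}
    - {"jaw": 1, "slide": [0, 0, -1], "angular": [0, 0, 0]}
    - {"jaw": 1, "slide": [0, 0, -2.5], "angular": [0, 0, 0]}
    - {"jaw": 1, "slide": [0, 0, -3], "angular": [0, 0, 0]}
    - {"jaw": 1, "slide": [0, 0, -3], "angular": [0, 0, 0]}
    - {"jaw": 1, "slide": [0, 0, -3], "angular": [0, 0, 0]}
    - {"jaw": 1, "slide": [0, -3, -1], "angular": [0, 0, 0]}
    - {"jaw": 1, "slide": [0, -4, 0], "angular": [0, 0, 0]}
    - {"jaw": 1, "slide": [0, -4, 0], "angular": [0, 0, 0]}

```text
time_s: 51.85
ee_pos: [0.4675, 0.0012, 0.4037]
orientation: [2.215, 2.215, 0.013]
force: [0.7, 0.6, 1.0]
opening: 0.0852
```

jog_arm:
  steps:
    - {"jaw": 1, "slide": [0, -3, 0], "angular": [0, 0, 0]}
    - {"jaw": 1, "slide": [0, -1, 0], "angular": [0, 0, 0]}
    - {"jaw": 1, "slide": [0, 0, 0], "angular": [0, 0, 0]}
    - {"jaw": 1, "slide": [0, 0, 0], "angular": [0, 0, 0]}

```text
time_s: 52.25
ee_pos: [0.423, 0.0015, 0.4065]
orientation: [2.213, 2.213, 0.016]
force: [-0.0, 0.6, -0.0]
opening: 0.0854
```

```bash
python3 go.py .490 .3297 .37;  python3 meas.py G
```

```text
t 52.25 pos [0.423  0.0015 0.4065] open 0.0854 F [-0.   0.6 -0. ]
slide cm [32.82  6.64  3.72] turn deg [ 0.91  0.07 -0.01] j [-0.17  0.09 -0.4   1.06  0.    1.4 ]
top red cap 454 px [282. 178.] mean [0.6221 0.0711] z 0.1131 fit [0.623  0.0709] [0.6227 0.071  0.0231]
top blue cap 428 px [319. 200.] mean [0.5778 0.0019] z 0.113 fit [0.576  0.0019] [0.5767 0.0022 0.0228]
top black cap 457 px [358. 187.] mean [ 0.6008 -0.0749] z 0.1127 fit [ 0.6015 -0.0744] [ 0.6014 -0.0749  0.023 ]
top green 340 px [502. 226.] mean [ 0.5182 -0.3504] z 0.1067 fit [ 0.5181 -0.3516] [ 0.5184 -0.3511  0.0193]
top white 279 px [257. 162.] mean [0.6705 0.126 ] z 0.0501 fit [0.6709 0.1258] [0.6707 0.126  0.0191]
top red disc 135 px [298. 191.] mean [0.6154 0.046 ] z 0.0082 fit [0.6238 0.0742] [0.6228 0.0631 0.0294]
top blue disc 43 px [333. 206.] mean [ 0.5819 -0.0286] z 0.0077 fit [0.5816 0.0067] [ 0.583  -0.0185  0.0155]
top black disc 294 px [352. 202.] mean [ 0.5892 -0.069 ] z 0.0081 fit [ 0.6042 -0.0745] [ 0.6022 -0.0744  0.0357]
scene red cap 613 px [298. 287.] mean [0.6271 0.072 ] z 0.1129 fit [0.6237 0.0702] [0.6243 0.0702 0.0234]
scene blue cap 495 px [287. 250.] mean [0.5819 0.0026] z 0.113 fit [0.5786 0.001 ] [0.5789 0.0012 0.0227]
scene black cap 512 px [246. 236.] mean [ 0.6062 -0.0723] z 0.1127 fit [ 0.6028 -0.0758] [ 0.6034 -0.0753  0.023 ]
scene green 212 px [186. 154.] mean [ 0.5223 -0.348 ] z 0.1068 fit [ 0.5196 -0.3521] [ 0.5199 -0.3515  0.0191]
scene white 439 px [303. 346.] mean [0.6709 0.1243] z 0.0499 fit [0.671 0.124] [0.6708 0.1241 0.0198]
scene red disc 141 px [284. 330.] mean [0.6484 0.0592] z 0.0081 fit [0.6198 0.0711] [0.6259 0.0673 0.0318]
scene blue disc 128 px [275. 293.] mean [ 0.6026 -0.0101] z 0.0078 fit [0.5741 0.0018] [ 5.781e-01 -2.000e-04  3.420e-02]
scene black disc 314 px [250. 280.] mean [ 0.6122 -0.0658] z 0.0081 fit [ 0.6014 -0.077 ] [ 0.603  -0.0761  0.0359]
```

View pics/sceneG.png

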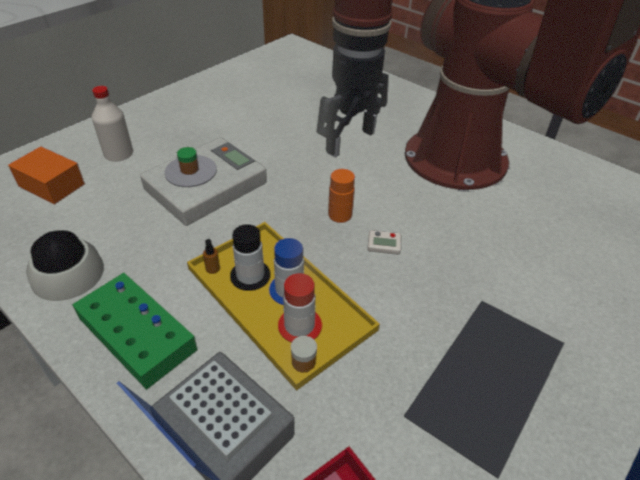

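The red cap (300,290) is on the red disc, blue (288,252) on blue, black (247,238) on black. The green jar (187,160) is on the pan, and the white jar (303,352) hasn't moved.

```bash
python3 -c "
from station import job; print(job.sign_off())"
```

```text
the job is handed in; nothing more can be done
None
```

The job is done and handed in at about 52 s of the 144 s allowed; the sign-off reports no verdict. I moved all three bottles out to the grey mat, stood the green-lidded jar on the balance pan, then returned each bottle to the disc of its own colour.

My last camera checks, from both cameras:
- **Bottles:** each cap centre is within about 3 mm of its disc's centre. All three stand upright, with cap tops at 113 mm as expected.
- **Green-lidded jar:** within about 2 mm of the pan centre, lid top at about 107 mm, upright.
- **White-lidded jar:** at its starting place within measurement noise (about 1 mm). I never went near the orange look-alike.
- **Gripper:** open, and clear of everything.

No check failed. The two cameras disagreed by up to about 3 mm on some positions, roughly in line with the 2 mm calibration and well inside the limits.

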